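Get the boxed-in objective off the aligner's parts rack

ROBOT

A 6-joint arm with a two-finger parallel gripper is mounted at the origin on the work surface. World frame = base frame: x ahead of the robot, y to its left, z up, the work surface at z = 0. Lengths are in m, angles in degrees, forces in N, time in s.
With the tool pointing down it reaches from about 0.325 to 0.875 m from the base axis. Payload 4.4 kg.
Tool frame: the origin (TCP) lies at the very end of the fingers, on their centre line; the grasp point (between the pads) lies 19 mm behind it; z points along the fingers, y is the direction in which the jaws open and shut (so a half turn about z gives the same grasp; the last joint's range is limited). The gripper opens to 85 mm and grips with 20 to 120 N. Pads are 22 mm wide; open, the fingers measure 114 mm over their backs; the gripper's body (76 mm by 85 mm) begins 54 mm behind the grasp point. The pads swing forward as they close: fully open they stand 13 mm farther back than shut.
Start: joints at [-81.389, 11.837, 88.321, -0, 79.842, -8.623], TCP at [0.17, -0.549, 0.231] pointing down, gripper open.
Joint ranges: [-156.59, 156.59], [-49.26, 127.26], [12.9, 141.05], [-63.56, 243.56], [4.71, 150.69], [-161.64, 161.64]. Speed limits (degrees/s): [159.86, 159.86, 180, 180, 180, 180].

INTERFACE

Orientations are given as a 3x3 rotation matrix whose columns are the frame's x, y, z axes.
In Python, from workcell import env gives the robot as it stands.
- The arm moves only by the tool move_arm, never from a script. Its argument "series" is a list of rows, each a list of 7 numbers: the turn, a rotation vector about the tool's x, y, z in rad, then the shift along the tool's x, y, z in mm, then the finger opening in mm, from 0 to 85.4. A call has 1 to 20 rows; each row is the pose to reach, as a shift and turn from the pose commanded when the call began, along the tool's axes at that moment; what a row does not reach only later rows make up. A row lasts 1/12 s, in which the tool goes at most 41.7 mm and 7.16 degrees, less where a joint would pass 70% of its speed; a pose out of reach is approached as far as the arm can. A call with a gripper value outside its range is refused whole. The fingers move at their own pace and stop on an object; "squeeze" is the grip in N (left out, the last holds). Time passes only in rows, so rows that repeat a pose let the fingers close. It gives the time, the measured TCP pose, the force and the opening at its end, in the units of the state.
- env.sense(): the state, without advancing time (a new reading comes with each control period).
- env.camera(name): name is "scene" or "top" or "wrist"; returns a dict with "img" (420x560x3 uint8, red, green, blue), "K" (3x3 intrinsics, pixels), "position" and "rotation" of the camera in the world. Camera axes: x right, y up, looking along -z (the intrinsics and any distortion apply to the point x, -y, -z); pixel columns grow to the right and rows downward; lengths in m; the calibration is good to about 2 mm. A picture is of the moment at which its call begins. There is no depth.
- env.close_job(): hands the job in, once; it reports no verdict.
The state is a dict: "t": time; "qpos": joint angles; "joint_vel": joint speeds; "effort": joint torques, N m; "eef_pos": TCP position; "eef_rot": TCP orientation; "force": force on the tool from outside, world axes, zero at the start; "torque": the same for the moment, N m; "gripper_width": opening from 0.0 (shut) to 1.0 (fully open).
Only numpy, scipy, OpenCV 4.12 (cv2) and the standard library are available. Lean on these libraries where they do the work, as an engineer would, in place of code of your own. Each camera call takes 0.05 s, during which the arm holds its last target.

TASK

Clear the three tall things off the rack and stand them in the white side tray; then fetch the short microscope objective they were crowding and stand it upright in the middle of the dark canister, lowering it until you feel it rest on the padding rather than dropping it. Only then put each tall thing back upright on the very pad it came from, without knocking anything over and without disturbing the brass fitting, the slide box or the micrometer.

Things in the scene. Friction and masses are not known exactly. Their poses are not given: they have to be found in the camera images.
- objective: The wanted thing: short bright-metal microscope objective: upright barrel 34 mm in diameter, 44 mm tall, with a cone above it narrowing to 18 mm, 62 mm tall in all, 0.16 kg. It starts on the rack's middle pad, hemmed in by the three taller things. Grip the barrel about 28 mm above its underside. Origin: centre of its underside, z up its axis.
- lamp_tube: The lamp tube: a tall plain black cylinder with round perforations, 44 mm in diameter, 125 mm tall, about 0.35 kg; starts on one of the rack's three outer pads. Its origin is the centre of its underside, z up its axis.
- power_block: The power block: a tall cream-painted square block, 44 x 44 mm, 118 mm tall, about 0.4 kg; starts on one of the rack's three outer pads. Its origin is the centre of its underside, z up, x and y square to its sides.
- spindle: The spindle: a bright steel stepped cylinder, 48 mm in diameter for the lower 55 mm, then tapering to an upper part 32 mm in diameter from 62 mm up to its top at 115 mm, about 0.5 kg; starts on one of the rack's three outer pads. Its origin is the centre of its underside, z up its axis.
- rack: Fixed flat aluminium plate, 190 x 176 mm, 8 mm thick, with four flush round black pads of 56 mm diameter, centred at (0, 0), (-56, 0), (0, 56) and (0, -56) mm in its x, y. Which tall thing stands on which outer pad varies, each within 3 mm of the pad's centre. Origin: its underside, under the middle pad (upper face at z = 8 mm); -x is its side towards the robot.
- tray: The side tray: a fixed white tray, 260 mm along its x, 120 mm along its y, floor 4 mm thick, walls 4 mm thick and 14 mm high; it lies to the left or right of the rack. There is room for three things in a row along its x, 80 mm apart. Origin: centre of its underside.
- canister: Fixed open round can of dark steel, 138 mm outside, 130 mm inside diameter, rim 60 mm above its underside; on the other side of the rack from the tray. Inside lies firm flat grey padding of unknown level: its top is between 10 and 40 mm above the canister's underside. Origin: centre of its underside.
- fitting: Bystander: a small brass pipe fitting, 22 x 34 mm, 30 mm tall, loose along the far edge of the rack. Origin: centre of its underside.
- slide_box: Bystander: a white slide box, 50 x 78 mm, 26 mm tall, loose on the table at the far left. Origin: centre of its underside.
- micrometer: Bystander: a steel micrometer head lying on the table at the far right, about 30 x 117 mm, 21 mm tall (long along its y). Origin: under its 30 mm square clamp block.

How it is judged:
By the outcome, as a careful person would: the job done as asked, in the order asked, and still so for the second after the job is handed in, with the robot touching nothing.
It also fails if it takes over 141 s, if anything falls off the work surface, if the arm or the gripper's body presses on something with over 40 N, if the wrist force passes 120 N, or if a joint passes its speed limit or range.

## Working session

There is one attempt and no reset: what is moved stays moved. The work goes in short steps, Python scripts to look and compute and a tool call to move; the robot and the scene stay as the last step left them, time stands still between calls to the robot, and variables do not carry over. Pictures are saved under pics/ and viewed, and the job is handed in when it is done.

Besides the shell and the picture viewer there is one more tool, called after "Request:" by a JSON object that holds its "name" and its "arguments", one argument or row to a line. move_arm: Moves the arm, as the interface text tells. Its arguments: {"type":"object","properties":{"series":{"type":"array"},"squeeze":{"type":"number"}},"required":["series"]}

```bash
mkdir -p pics; ls
python3 - <<'E'
from workcell import env
import cv2
print(env.sense())
for n in ["scene","top","wrist"]:
    c=env.camera(n); cv2.imwrite(f"pics/{n}0.png",c["img"][:,:,::-1]); print(n,c["K"].tolist(),c["position"],c["rotation"].tolist() if hasattr(c["rotation"],'tolist') else c["rotation"],[k for k in c])
E
```

```text
pics
{'t': 0.0, 'qpos': array([-8.13898766e+01,  1.18843482e+01,  8.84049045e+01, -1.09588903e-04,
        7.98398728e+01, -8.62233529e+00]), 'joint_vel': array([-0.04614937,  0.01272346,  0.00454944, -0.05698409, -0.04753572,
        0.02962232]), 'effort': array([ 1.47850213e-03, -3.83029246e+01, -2.91597837e+01, -1.56573092e-04,
        1.04347378e-02,  1.19995713e-05]), 'eef_pos': array([ 0.17022535, -0.54844345,  0.23012388]), 'eef_rot': array([[ 9.55110643e-01,  2.96249125e-01, -3.39257480e-04],
       [ 2.96249129e-01, -9.55108104e-01,  2.22798238e-03],
       [ 3.36010263e-04, -2.22847442e-03, -9.99997460e-01]]), 'force': array([ 1.08113067, -0.06764662, -0.19616129]), 'torque': array([ 0.02258467, -0.00319087, -0.01023713]), 'gripper_width': 0.9984614734519472}
scene [[543.5104160333838, 0.0, 272.49917791948843], [0.0, 543.5104160333838, 205.93854627884167], [0.0, 0.0, 1.0]] [1.34285545 0.16276767 1.09056935] [[-0.20747582777388493, -0.7731436080819899, 0.5993352502327088], [0.9782160411146645, -0.15967181641620087, 0.1326585389196784], [-0.006867153376330378, 0.6138027959567417, 0.7894295217941831]] ['img', 'K', 'position', 'rotation']
top [[383.7115590220045, 0.0, 277.04308266355594], [0.0, 383.7115590220045, 211.6226657169967], [0.0, 0.0, 1.0]] [0.39790891 0.0189778  0.93680736] [[0.0011315171390078858, 0.9825813002962537, -0.18582978226615707], [-0.9997083486307425, 0.0055943324915637025, 0.023493001552961384], [0.024123377602602473, 0.18574900202180644, 0.982301059197711]] ['img', 'K', 'position', 'rotation']
wrist [[345.5767519646159, 0.0, 275.04707179852835], [0.0, 345.5767519646159, 208.4095978029911], [0.0, 0.0, 1.0]] [ 0.24165784 -0.52646863  0.37341827] [[0.2956453062061254, 0.9127335520258006, 0.2819775096078577], [-0.9552961117219516, 0.28302406945841924, 0.08547932519688356], [-0.0017865741532463255, -0.29464357979355155, 0.955605550967152]] ['img', 'K', 'position', 'rotation']
```

View pics/scene0.png

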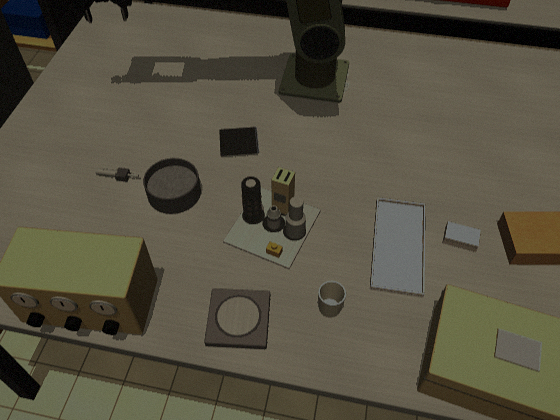

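View pics/top0.png

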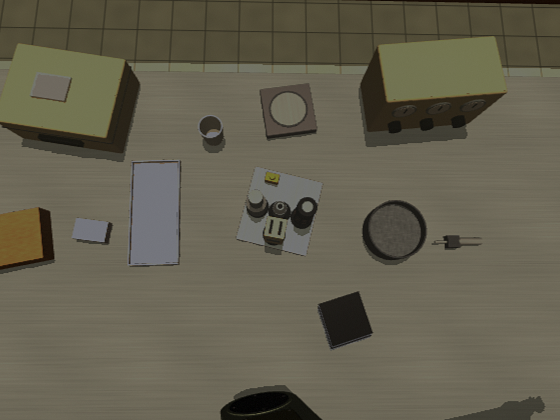

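View pics/wrist0.png

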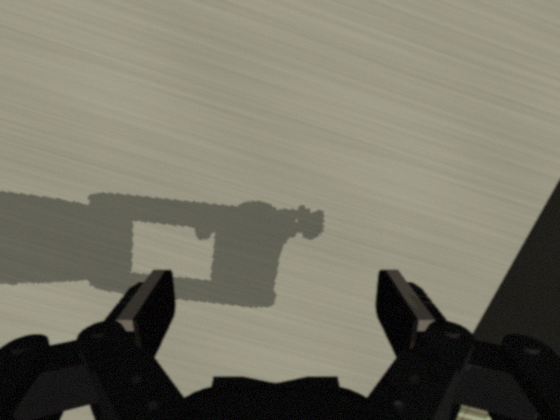

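The top view shows the tray on the left (about 155,213), the rack at (280,212) and the canister at (394,231). The lamp is on the right pad, the block on the near pad and the spindle on the left pad. I'll zoom in next.

```bash
cat > h.py <<'E'
import numpy as np, cv2
from workcell import env
def ray(c,u,v):
    K=np.array(c["K"]); R=np.array(c["rotation"])
    d=np.array([(u-K[0,2])/K[0,0],-(v-K[1,2])/K[1,1],-1.]); return np.array(c["position"]),R@d
def bp(c,u,v,z):
    p,d=ray(c,u,v); return p+d*(z-p[2])/d[2]
def pj(c,X):
    K=np.array(c["K"]); R=np.array(c["rotation"]); x=(np.atleast_2d(X)-c["position"])@R
    return np.stack([K[0,0]*x[:,0]/-x[:,2]+K[0,2],K[1,1]*-x[:,1]/-x[:,2]+K[1,2]],1)
def crop(c,name,u0,v0,w,h,s,gain=1.6):
    im=c["img"][v0:v0+h,u0:u0+w,::-1]; im=cv2.resize(im,None,fx=s,fy=s,interpolation=cv2.INTER_CUBIC)
    im=np.clip(255*(im/255.)**(1/gain),0,255).astype(np.uint8)
    for k in range(0,w,10): cv2.putText(im,str(u0+k),(k*s,8),0,.3,(0,0,255)); cv2.line(im,(k*s,10),(k*s,14),(0,0,255))
    for k in range(0,h,10): cv2.putText(im,str(v0+k),(0,k*s+4),0,.3,(0,0,255))
    cv2.imwrite("pics/"+name,im)
E
python3 - <<'E'
from h import *
c=env.camera("top"); crop(c,"t1.png",230,160,100,100,6)
c=env.camera("scene"); crop(c,"s1.png",220,160,110,110,5)
E
```

```text
(no output)
```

View pics/t1.png

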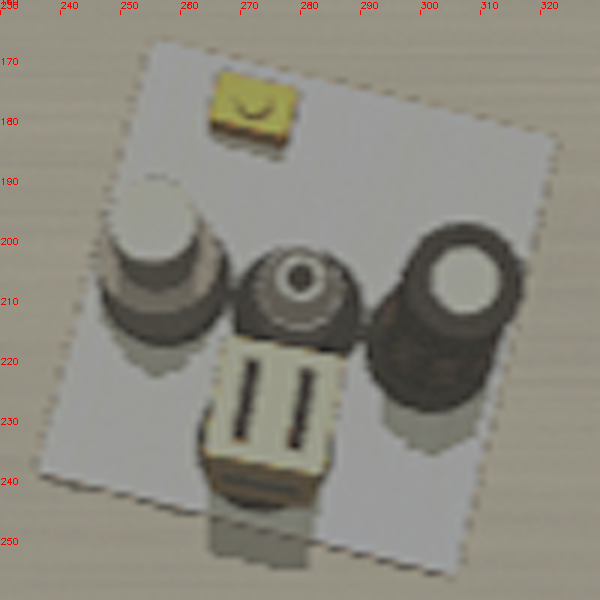

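View pics/s1.png

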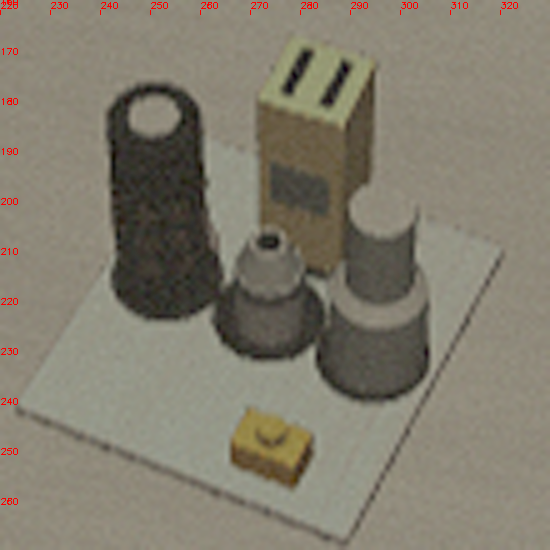

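Run:
```python
from h import *
c=env.camera("top"); s=env.camera("scene")
f=lambda x,y,u0,v0,k:((x+.5)/k-.5+u0,(y+.5)/k-.5+v0)
T=[bp(c,*f(x,y,230,160,6),.008)[:2] for x,y in[(152,40),(557,138),(455,575),(40,475)]]
S=[bp(s,*f(x,y,220,160,5),.008)[:2] for x,y in[(347,542),(17,409),(503,248)]]
T=np.array(T);S=np.array(S)
print(T.round(4),T.mean(0)); print(S.round(4)) # FL, FR, NL
e=[np.linalg.norm(T[i]-T[(i+1)%4]) for i in range(4)];print(e)
for A,B in((T[1],T[0]),(T[2],T[3])): d=B-A; print('y axis yaw',np.degrees(np.arctan2(-d[0],d[1])))
d=T[0]-T[3];print(np.degrees(np.arctan2(d[1],d[0])));d=S[0]-S[1];print(np.degrees(np.arctan2(-d[0],d[1])))
for nm,p,z in [("spindle",(155,220),.123),("lamp",(465,278),.133),("obj",(300,277),.07)]: print(nm,bp(c,*f(*p,230,160,6),z))
for nm,p,z in [("spindle",(382,209),.123),("lamp",(154,117),.133),("obj",(267,241),.07)]: print(nm,bp(s,*f(*p,220,160,5),z))
for p in [(223,337),(345,357),(330,475),(205,455)]: print("block",bp(c,*f(*p,230,160,6),.126))
for p in [(300,38),(376,62),(345,124),(258,95)]: print("blockS",bp(s,*f(*p,220,160,5),.126))
```

```text
[[ 0.6895  0.0526]
 [ 0.6484 -0.117 ]
 [ 0.4663 -0.0719]
 [ 0.5061  0.0957]] [ 0.57757399 -0.01015824]
[[ 0.6914  0.0561]
 [ 0.6506 -0.1133]
 [ 0.5069  0.1002]]
[np.float64(0.17447770572940824), np.float64(0.1875425808294271), np.float64(0.17225567942073305), np.float64(0.1884164144094309)]
y axis yaw -13.643322506491186
y axis yaw -13.353896248059364
-13.209677406989575
-13.540975459629406
spindle [0.58558551 0.04655086 0.123     ]
lamp [ 0.56278116 -0.06461814  0.133     ]
obj [ 0.57571009 -0.00759884  0.07      ]
spindle [0.5847309  0.04968967 0.123     ]
lamp [ 0.56057386 -0.06202167  0.133     ]
obj [ 0.57327031 -0.00640829  0.07      ]
block [0.54215856 0.02166477 0.126     ]
block [ 0.53513457 -0.02197091  0.126     ]
block [ 0.49275387 -0.0164984   0.126     ]
block [0.49969082 0.02777621 0.126     ]
blockS [ 0.4929049  -0.00700084  0.126     ]
blockS [0.5005707  0.03119657 0.126     ]
blockS [0.54111126 0.02411773 0.126     ]
blockS [ 0.53191049 -0.01910925  0.126     ]
```

```bash
cat > plan.py <<'E'
# commanded pose kept in cmd.json: x,y,z (m), yaw of tool x (deg); plan.py x y z yaw -> tool-axes row
import sys,json,numpy as np,os
F='cmd.json'
def load(): return json.load(open(F)) if os.path.exists(F) else [0.17,-0.549,0.231,17.234]
def row(g):
    c=load(); a=np.radians(c[3]); d=(np.array(g[:3])-c[:3])*1000
    t=np.array([np.cos(a)*d[0]+np.sin(a)*d[1], np.sin(a)*d[0]-np.cos(a)*d[1], -d[2]])
    return -np.radians(g[3]-c[3]),t,int(max(np.ceil(np.linalg.norm(t)/41.7),np.ceil(abs(g[3]-c[3])/7.16)))
def done(turn,tx,ty,tz):   # record what was really sent
    c=load(); a=np.radians(c[3]); x,y,z=np.array([tx,ty,tz])/1000
    json.dump([c[0]+np.cos(a)*x+np.sin(a)*y, c[1]+np.sin(a)*x-np.cos(a)*y, c[2]-z, c[3]-np.degrees(turn)],open(F,'w'))
def show(*g): 
    r=row(g); print("turn %.3f shift %s rows>=%d"%(r[0],r[1].round(1),r[2]))
def sent(*a):
    done(*a); print("cmd",np.round(load(),4))
E
python3 -c "
from plan import *
show(.49,-.0,.33,-13.5)
from h import *
c=env.camera('top')
f=lambda u,v,z:print(bp(c,u,v,z).round(4))
for p in [(132,161),(180,160),(180,264),(130,266)]: f(*p,.014)
"
```

```text
turn 0.536 shift [ 468.3 -429.5  -99. ] rows>=16
[0.6986 0.3579 0.014 ]
[0.7023 0.2394 0.014 ]
[0.4447 0.227  0.014 ]
[0.4397 0.3443 0.014 ]
```

Request:
{"name": "move_arm", "arguments": {
  "series": [
    [0.536,0,0,0,0,0,85],
    [0,0,0.536,468,-430,-99,70],
    [0,0,0.536,468,-430,-99,70],
    [0,0,0.536,468,-430,-99,70],
    [0,0,0.536,468,-430,-99,70],
    [0,0,0.536,468,-430,-99,70],
    [0,0,0.536,468,-430,-99,70],
    [0,0,0.536,468,-430,-99,70],
    [0,0,0.536,468,-430,-99,70],
    [0,0,0.536,468,-430,-99,70],
    [0,0,0.536,468,-430,-99,70],
    [0,0,0.536,468,-430,-99,70],
    [0,0,0.536,468,-430,-99,70],
    [0,0,0.536,468,-430,-99,70],
    [0,0,0.536,468,-430,-99,70],
    [0,0,0.536,468,-430,-99,70],
    [0,0,0.536,468,-430,-99,70],
    [0,0,0.536,468,-430,-99,70],
    [0,0,0.536,468,-430,-99,70],
    [0,0,0.536,468,-430,-99,70]
  ]
}}

```text
t: 2.07
eef_pos: [0.4895, -0.0002, 0.33]
eef_rot: [[0.972, -0.233, -0.001], [-0.233, -0.972, -0.0], [-0.001, 0.001, -1.0]]
force: [0.5, -0.2, -0.2]
gripper_width: 0.824
```

My first row put the turn on the wrong axis. It lasted a single row in free air, and the later rows corrected it. Now the close-up survey.

Run:
```python
from plan import *; sent(.536,468,-430,-99)
from h import *
s=env.sense(); print(s["eef_pos"],s["eef_rot"].round(4).tolist())
c=env.camera("wrist"); cv2.imwrite("pics/w1.png",np.clip(255*(c["img"][:,:,::-1]/255.)**.6,0,255).astype(np.uint8)); np.savez("w1",**c)
crop(c,"w1c.png",150,60,260,200,3)
```

```text
cmd [ 4.89600e-01  4.00000e-04  3.30000e-01 -1.34765e+01]
[ 4.89486262e-01 -2.45809251e-04  3.29968694e-01] [[0.9725, -0.2331, -0.0009], [-0.2331, -0.9725, -0.0005], [-0.0007, 0.0007, -1.0]]
```

View pics/w1.png

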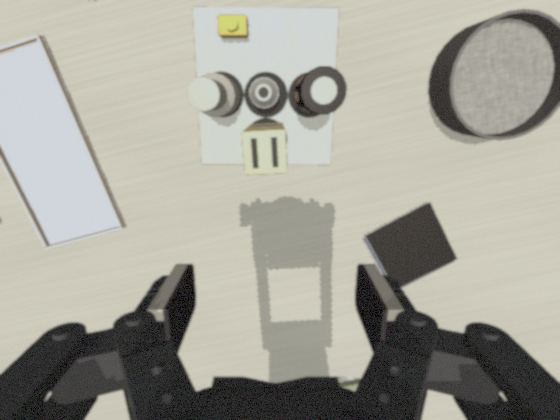

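View pics/w1c.png

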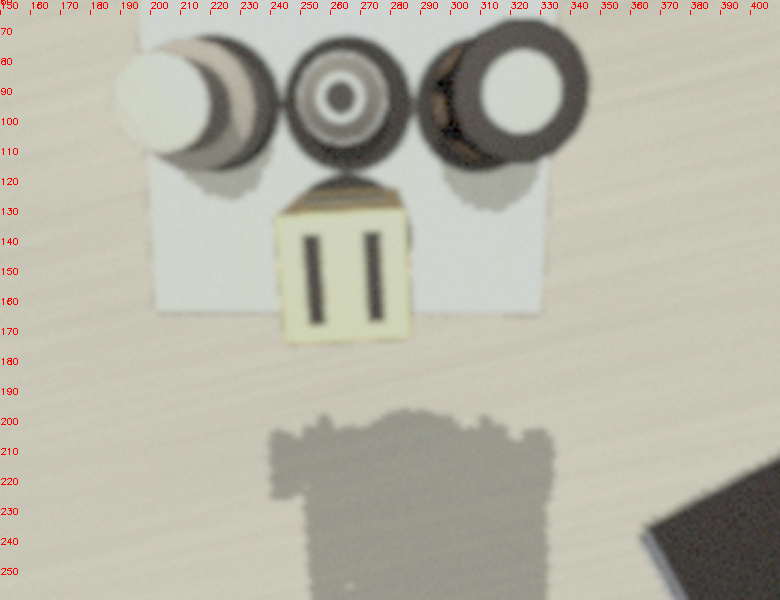

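Run:
```python
from h import *
c=dict(np.load("w1.npz"))
f=lambda x,y,z:bp(c,(x+.5)/3-.5+150,(y+.5)/3-.5+60,z)[:2]
B=np.array([f(x,y,.126) for x,y in[(277,213),(405,207),(411,338),(285,343)]])
print("block",B.mean(0),[np.linalg.norm(B[i]-B[(i+1)%4]).round(4) for i in range(4)])
for i,j in((1,0),(2,3)): d=B[j]-B[i]; print(np.degrees(np.arctan2(-d[0],d[1])))
for i,j in((3,0),(2,1)): d=B[j]-B[i]; print(np.degrees(np.arctan2(d[1],d[0])))
print("spindle",f(162,102,.123),"r",np.linalg.norm(f(210,102,.123)-f(114,102,.123))/2)
print("lamp",f(525,92,.133),"obj",f(340,97,.07),"pad",f(348,104,.008), "padr",np.linalg.norm(f(287,104,.008)-f(411,104,.008))/2)
R=[f(x,y,.008) for x,y in((157,312),(540,312))]; print(R); 
g=lambda u,v:bp(c,u,v,.008)[:2]
C=np.array([g(193,8),g(338,8),*R[::-1]]); print(C,C.mean(0))
for i,j in((1,0),(2,3)): d=C[j]-C[i]; print(np.linalg.norm(d),np.degrees(np.arctan2(-d[0],d[1])))
# canister rim
```

```text
block [0.51790536 0.0034579 ] [np.float64(0.042), np.float64(0.0435), np.float64(0.0429), np.float64(0.0433)]
-10.900173642849627
-11.223898941873008
-11.537565572347207
-10.365659608547737
spindle [0.58524695 0.04700108] r 0.01538094574372729
lamp [ 0.56106495 -0.06531101] obj [ 0.57506579 -0.00748034] pad [ 0.573493  -0.0085216] padr 0.02641493594038401
[array([0.50710871, 0.09685231]), array([ 0.4666608 , -0.07126513])]
[[ 0.68880392  0.05219591]
 [ 0.6483472  -0.11619707]
 [ 0.4666608  -0.07126513]
 [ 0.50710871  0.09685231]] [ 0.57773016 -0.00960349]
0.17318470099122202 -13.50937398721216
0.17291474358423567 -13.52786680735417
```

Run:
```python
from plan import *
show(.518,.0035,.18,-11);show(.518,.0035,.078,-11)
```

```text
turn -0.043 shift [ 26.9  -9.7 150. ] rows>=4
turn -0.043 shift [ 26.9  -9.7 252. ] rows>=7
```

Request:
{"name": "move_arm", "arguments": {
  "series": [
    [0,0,-0.043,27,-9.7,30,66],
    [0,0,-0.043,27,-9.7,65,66],
    [0,0,-0.043,27,-9.7,100,66],
    [0,0,-0.043,27,-9.7,130,66],
    [0,0,-0.043,27,-9.7,150,66],
    [0,0,-0.043,27,-9.7,170,66],
    [0,0,-0.043,27,-9.7,190,66],
    [0,0,-0.043,27,-9.7,210,66],
    [0,0,-0.043,27,-9.7,230,66],
    [0,0,-0.043,27,-9.7,245,66],
    [0,0,-0.043,27,-9.7,252,66],
    [0,0,-0.043,27,-9.7,252,66],
    [0,0,-0.043,27,-9.7,252,66]
  ],
  "squeeze": 50
}}

```text
t: 3.2
eef_pos: [0.5183, 0.0024, 0.0785]
eef_rot: [[0.981, -0.192, -0.0], [-0.192, -0.981, -0.0], [-0.0, 0.0, -1.0]]
force: [0.7, 1.0, -0.1]
gripper_width: 0.771
```

Run:
```python
from plan import *; sent(-.043,27,-9.7,252)
from h import *
s=env.sense(); print(s["t"],s["eef_pos"],s["force"],s["gripper_width"])
c=env.camera("scene"); crop(c,"s2.png",200,120,130,130,4)
c=env.camera("wrist"); crop(c,"w2.png",0,0,560,420,1)
```

```text
cmd [ 5.18100e-01  3.50000e-03  7.80000e-02 -1.10128e+01]
3.2 [0.51834759 0.00243691 0.07848138] [ 0.70981793  1.04602541 -0.05970297] 0.7708306950933936
```

View pics/s2.png

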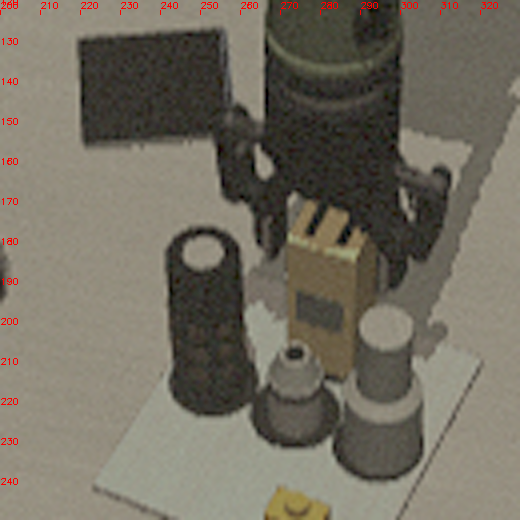

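View pics/w2.png

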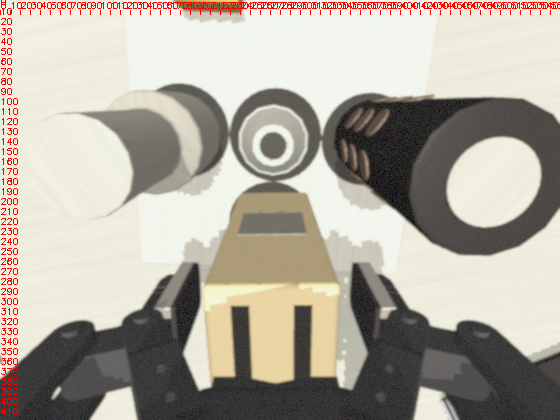

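The block sits between the fingers, with clear space to the lamp and spindle. Closing on it.

Request:
{"name": "move_arm", "arguments": {
  "series": [
    [0,0,0,0,0,0,36],
    [0,0,0,0,0,0,36],
    [0,0,0,0,0,0,36],
    [0,0,0,0,0,0,36],
    [0,0,0,0,0,0,36],
    [0,0,0,0,0,0,36],
    [0,0,0,0,0,0,36],
    [0,0,0,0,0,0,36]
  ],
  "squeeze": 50
}}

```text
t: 3.97
eef_pos: [0.5197, 0.0033, 0.0797]
eef_rot: [[0.982, -0.191, 0.003], [-0.191, -0.982, -0.0], [0.003, -0.0, -1.0]]
force: [-0.6, 1.0, 5.5]
gripper_width: 0.509
```

Run:
```python
from plan import *
show(.518,.0035,.25,-11); show(.4915,.288,.25,-11);show(.4915,.288,.075,-11)
```

```text
turn -0.000 shift [-1.00e-01  0.00e+00 -1.72e+02] rows>=5
turn -0.000 shift [ -80.5 -274.2 -172. ] rows>=8
turn -0.000 shift [ -80.5 -274.2    3. ] rows>=7
```

Request:
{"name": "move_arm", "arguments": {
  "series": [
    [0,0,0,0,0,-5,36],
    [0,0,0,0,0,-15,36],
    [0,0,0,0,0,-30,36],
    [0,0,0,0,0,-55,36],
    [0,0,0,0,0,-85,36],
    [0,0,0,0,0,-115,36],
    [0,0,0,0,0,-145,36],
    [0,0,0,0,0,-165,36],
    [0,0,0,0,0,-172,36],
    [0,0,0,-80.5,-274,-172,36],
    [0,0,0,-80.5,-274,-172,36],
    [0,0,0,-80.5,-274,-172,36],
    [0,0,0,-80.5,-274,-172,36],
    [0,0,0,-80.5,-274,-172,36],
    [0,0,0,-80.5,-274,-172,36],
    [0,0,0,-80.5,-274,-172,36],
    [0,0,0,-80.5,-274,-172,36],
    [0,0,0,-80.5,-274,-172,36],
    [0,0,0,-80.5,-274,-172,36]
  ]
}}

```text
t: 5.55
eef_pos: [0.4906, 0.287, 0.2483]
eef_rot: [[0.982, -0.19, -0.003], [-0.19, -0.982, -0.002], [-0.003, 0.003, -1.0]]
force: [0.1, -0.1, -5.5]
gripper_width: 0.505
```

Run:
```python
from plan import *; sent(0,-80.5,-274,-172)
from h import *
s=env.sense(); print(s["t"],s["eef_pos"],s["force"],s["gripper_width"])
c=env.camera("wrist"); cv2.imwrite("pics/w3.png",c["img"][:,:,::-1]); np.savez("w3",**c)
c=env.camera("scene"); crop(c,"s3.png",300,90,150,130,4)
```

```text
cmd [  0.4914   0.2878   0.25   -11.0128]
5.55 [0.49056438 0.28699317 0.24829698] [ 0.06791037 -0.05599047 -5.53781185] 0.5045584203257703
```

View pics/w3.png

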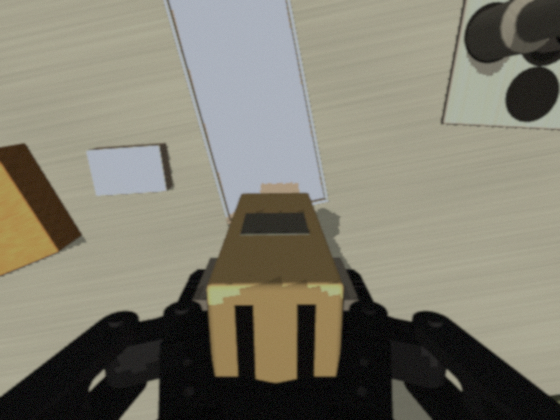

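View pics/s3.png

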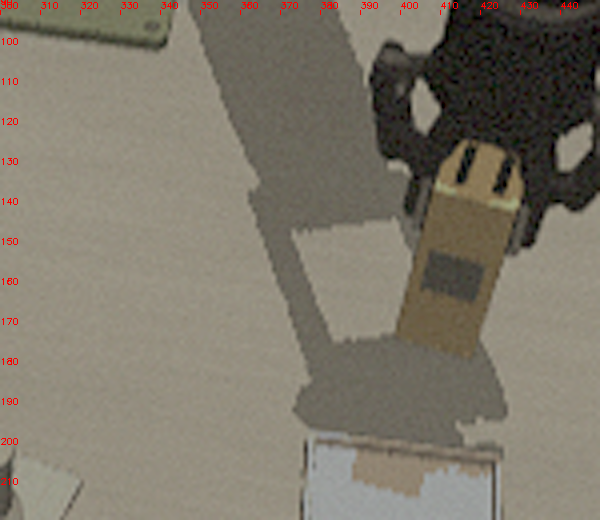

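The block is held upright. I'll check the tray's near corners, which the wrist view shows at about (231,217) and (326,200).

Run:
```python
from h import *
c=dict(np.load("w3.npz"))
print(bp(c,231,217,.014),bp(c,326,200,.014),bp(c,168,0,.014),bp(c,290,0,.014))
c2=env.camera("scene")
for p in [(375,199.5),(424.5,205),(422.5,293.5),(371.5,288)]: print(bp(c2,*p,.014))
```

```text
[0.44827719 0.3460486  0.014     ] [0.44743934 0.23558262 0.014     ] [0.67454714 0.35523529 0.014     ] [0.65224113 0.24003683 0.014     ]
[0.45293646 0.23138098 0.014     ]
[0.44555225 0.35435187 0.014     ]
[0.69943774 0.35993679 0.014     ]
[0.70863583 0.24763032 0.014     ]
```

Request:
{"name": "move_arm", "arguments": {
  "series": [
    [0,0,0,2.5,-2.5,20,36],
    [0,0,0,2.5,-2.5,50,36],
    [0,0,0,2.5,-2.5,80,36],
    [0,0,0,2.5,-2.5,110,36],
    [0,0,0,2.5,-2.5,135,36],
    [0,0,0,2.5,-2.5,152,36],
    [0,0,0,2.5,-2.5,162,36],
    [0,0,0,2.5,-2.5,168,36],
    [0,0,0,2.5,-2.5,170,36],
    [0,0,0,2.5,-2.5,171,36],
    [0,0,0,2.5,-2.5,172,36],
    [0,0,0,2.5,-2.5,172,36]
  ]
}}

```text
t: 6.7
eef_pos: [0.4958, 0.29, 0.0797]
eef_rot: [[0.982, -0.191, 0.003], [-0.191, -0.982, 0.001], [0.002, -0.001, -1.0]]
force: [0.6, -0.5, -4.5]
gripper_width: 0.511
```

Request:
{"name": "move_arm", "arguments": {
  "series": [
    [0,0,0,0,0,0,36],
    [0,0,0,0,0,1,36],
    [0,0,0,0,0,2,36],
    [0,0,0,0,0,2,36],
    [0,0,0,0,0,2,36]
  ]
}}

```text
t: 7.12
eef_pos: [0.4946, 0.2896, 0.0762]
eef_rot: [[0.982, -0.191, -0.0], [-0.191, -0.982, -0.0], [-0.0, 0.0, -1.0]]
force: [-0.4, -0.1, -5.8]
gripper_width: 0.507
```

Request:
{"name": "move_arm", "arguments": {
  "series": [
    [0,0,0,0,0,1,36],
    [0,0,0,0,0,2,36],
    [0,0,0,0,0,2,36],
    [0,0,0,0,0,2,36]
  ]
}}

```text
t: 7.45
eef_pos: [0.4949, 0.2898, 0.0757]
eef_rot: [[0.982, -0.191, 0.0], [-0.191, -0.982, -0.0], [0.0, -0.0, -1.0]]
force: [-3.4, -1.7, 6.0]
gripper_width: 0.511
```

The block rests in the tray: force is +6 N and TCP z is 0.0757, as predicted. Releasing and rising.

Request:
{"name": "move_arm", "arguments": {
  "series": [
    [0,0,0,0,0,0,66],
    [0,0,0,0,0,0,66],
    [0,0,0,0,0,0,66],
    [0,0,0,0,0,0,66],
    [0,0,0,0,0,0,66],
    [0,0,0,0,0,-10,66],
    [0,0,0,0,0,-30,66],
    [0,0,0,0,0,-60,66],
    [0,0,0,0,0,-95,66],
    [0,0,0,0,0,-130,66],
    [0,0,0,0,0,-155,66],
    [0,0,0,0,0,-166,66],
    [0,0,0,0,0,-166,66]
  ]
}}

```text
t: 8.53
eef_pos: [0.4968, 0.2905, 0.2447]
eef_rot: [[0.982, -0.191, 0.008], [-0.191, -0.982, 0.003], [0.007, -0.005, -1.0]]
force: [0.6, -0.2, 0.6]
gripper_width: 0.773
```

Run:
```python
from plan import *; sent(0,2.5,-2.5,176);sent(0,0,0,-166)
from h import *
s=env.sense(); print(s["t"],s["eef_pos"],s["force"],s["gripper_width"])
c=env.camera("wrist"); cv2.imwrite("pics/w4.png",c["img"][:,:,::-1]); np.savez("w4",**c)
show(.5614,-.0642,.24,-13.5)
show(.5614,-.0642,.085,-13.5)
```

```text
cmd [  0.4944   0.2898   0.074  -11.0128]
cmd [  0.4944   0.2898   0.24   -11.0128]
8.5333 [0.49684006 0.29051258 0.24473874] [ 0.56302442 -0.21155266  0.64096818] 0.7725544345666542
turn 0.043 shift [133.4 334.7   0. ] rows>=9
turn 0.043 shift [133.4 334.7 155. ] rows>=10
```

View pics/w4.png

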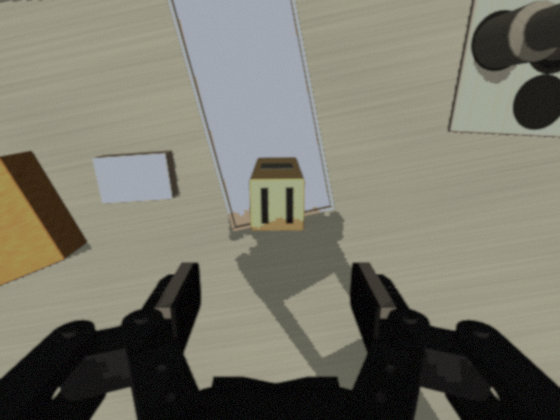

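The block stands in the tray at its near end. Next, the lamp.

Request:
{"name": "move_arm", "arguments": {
  "series": [
    [0,0,0.043,20,50,0,66],
    [0,0,0.043,133.4,334.7,0,66],
    [0,0,0.043,133.4,334.7,0,66],
    [0,0,0.043,133.4,334.7,0,66],
    [0,0,0.043,133.4,334.7,0,66],
    [0,0,0.043,133.4,334.7,0,66],
    [0,0,0.043,133.4,334.7,0,66],
    [0,0,0.043,133.4,334.7,0,66],
    [0,0,0.043,133.4,334.7,0,66],
    [0,0,0.043,133.4,334.7,0,66],
    [0,0,0.043,133.4,334.7,0,66],
    [0,0,0.043,133.4,334.7,10,66],
    [0,0,0.043,133.4,334.7,30,66],
    [0,0,0.043,133.4,334.7,50,66],
    [0,0,0.043,133.4,334.7,70,66],
    [0,0,0.043,133.4,334.7,70,66],
    [0,0,0.043,133.4,334.7,70,66]
  ]
}}

```text
t: 10.0
eef_pos: [0.5597, -0.0623, 0.1677]
eef_rot: [[0.973, -0.231, -0.005], [-0.231, -0.973, 0.002], [-0.006, -0.0, -1.0]]
force: [-0.2, 0.1, 0.1]
gripper_width: 0.77
```

Run:
```python
from plan import *; sent(.043,133.4,334.7,70)
from h import *
c=env.camera("wrist"); cv2.imwrite("pics/w5.png",c["img"][:,:,::-1]); np.savez("w5",**c)
```

```text
cmd [  0.5614  -0.0642   0.17   -13.4765]
```

View pics/w5.png

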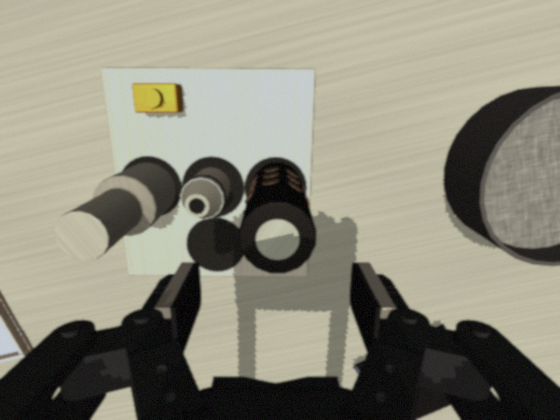

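The lamp top at (278,237) is centred between the fingertips at 186 and 367. Descending and gripping.

Request:
{"name": "move_arm", "arguments": {
  "series": [
    [0,0,0,0,0,15,66],
    [0,0,0,0,0,35,66],
    [0,0,0,0,0,55,66],
    [0,0,0,0,0,70,66],
    [0,0,0,0,0,80,66],
    [0,0,0,0,0,85,66],
    [0,0,0,0,0,85,66],
    [0,0,0,0,0,85,66],
    [0,0,0,0,0,85,36],
    [0,0,0,0,0,85,36],
    [0,0,0,0,0,85,36],
    [0,0,0,0,0,85,36],
    [0,0,0,0,0,85,36],
    [0,0,0,0,0,85,36],
    [0,0,0,0,0,85,36],
    [0,0,0,0,0,85,36],
    [0,0,0,0,0,85,36]
  ],
  "squeeze": 50
}}

```text
t: 11.47
eef_pos: [0.563, -0.0645, 0.0869]
eef_rot: [[0.972, -0.233, 0.003], [-0.233, -0.972, -0.0], [0.003, -0.0, -1.0]]
force: [-0.1, 1.1, 7.2]
gripper_width: 0.502
```

Run:
```python
from plan import *; sent(0,0,0,85)
from h import *
s=env.sense(); print(s["t"],s["eef_pos"],s["force"],s["gripper_width"])
show(.574,.294,.255,-13.5)
```

```text
cmd [  0.5614  -0.0642   0.085  -13.4765]
11.4667 [ 0.56302145 -0.06454209  0.08686459] [-0.06114931  1.0894865   7.22868939] 0.5015910891019435
turn 0.000 shift [ -71.2 -351.3 -170. ] rows>=10
```

Request:
{"name": "move_arm", "arguments": {
  "series": [
    [0,0,0,0,0,-5,36],
    [0,0,0,0,0,-15,36],
    [0,0,0,0,0,-35,36],
    [0,0,0,0,0,-65,36],
    [0,0,0,0,0,-95,36],
    [0,0,0,0,0,-125,36],
    [0,0,0,0,0,-150,36],
    [0,0,0,0,0,-170,36],
    [0,0,0,-71,-351,-170,36],
    [0,0,0,-71,-351,-170,36],
    [0,0,0,-71,-351,-170,36],
    [0,0,0,-71,-351,-170,36],
    [0,0,0,-71,-351,-170,36],
    [0,0,0,-71,-351,-170,36],
    [0,0,0,-71,-351,-170,36],
    [0,0,0,-71,-351,-170,36],
    [0,0,0,-71,-351,-170,36],
    [0,0,0,-71,-351,-170,36],
    [0,0,0,-71,-351,-170,36],
    [0,0,0,-71,-351,-170,36]
  ]
}}

```text
t: 13.13
eef_pos: [0.5737, 0.2928, 0.2543]
eef_rot: [[0.973, -0.233, -0.002], [-0.233, -0.973, -0.002], [-0.002, 0.002, -1.0]]
force: [-0.2, -0.5, -5.2]
gripper_width: 0.503
```

Run:
```python
from plan import *; sent(0,-71,-351,-170)
from h import *
s=env.sense(); print(s["t"],s["eef_pos"],s["force"],s["gripper_width"])
c=env.camera("wrist"); cv2.imwrite("pics/w6.png",c["img"][:,:,::-1]); np.savez("w6",**c)
```

```text
cmd [  0.5741   0.2937   0.255  -13.4765]
13.1333 [0.57373908 0.29276595 0.25425352] [-0.2281319  -0.48420579 -5.24807459] 0.5026058555484051
```

View pics/w6.png

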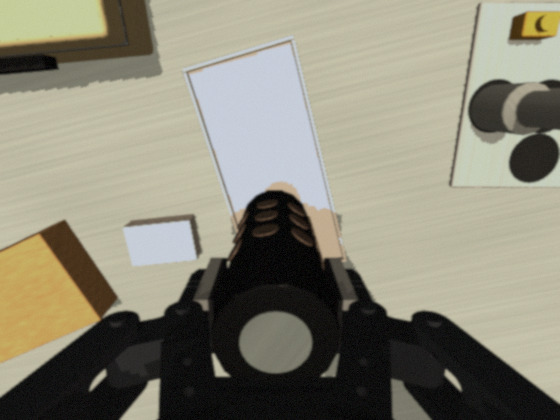

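The lamp is upright and over the tray middle. Descending.

Request:
{"name": "move_arm", "arguments": {
  "series": [
    [0,0,0,0,0,20,36],
    [0,0,0,0,0,50,36],
    [0,0,0,0,0,80,36],
    [0,0,0,0,0,110,36],
    [0,0,0,0,0,135,36],
    [0,0,0,0,0,152,36],
    [0,0,0,0,0,162,36],
    [0,0,0,0,0,167,36],
    [0,0,0,0,0,168,36],
    [0,0,0,0,0,168,36],
    [0,0,0,0,0,170,36],
    [0,0,0,0,0,171,36],
    [0,0,0,0,0,172,36],
    [0,0,0,0,0,172,36],
    [0,0,0,0,0,172,36]
  ]
}}

```text
t: 14.43
eef_pos: [0.5746, 0.2936, 0.0836]
eef_rot: [[0.973, -0.233, 0.0], [-0.233, -0.973, 0.0], [0.0, -0.0, -1.0]]
force: [-0.1, 0.1, -4.8]
gripper_width: 0.5
```

Request:
{"name": "move_arm", "arguments": {
  "series": [
    [0,0,0,0,0,1,36],
    [0,0,0,0,0,2,36],
    [0,0,0,0,0,2,36],
    [0,0,0,0,0,2,36]
  ]
}}

```text
t: 14.77
eef_pos: [0.575, 0.2937, 0.0829]
eef_rot: [[0.973, -0.233, 0.001], [-0.233, -0.973, 0.0], [0.001, -0.001, -1.0]]
force: [-3.2, 0.0, 6.5]
gripper_width: 0.501
```

The lamp rests in the tray at TCP z 0.0829, as predicted. Releasing, then on to the spindle.

Run:
```python
from plan import *; sent(0,0,0,174)
show(.5852,.0475,.24,-13.5)
```

```text
cmd [  0.5741   0.2937   0.081  -13.4765]
turn 0.000 shift [  68.1  236.8 -159. ] rows>=8
```

Request:
{"name": "move_arm", "arguments": {
  "series": [
    [0,0,0,0,0,0,66],
    [0,0,0,0,0,0,66],
    [0,0,0,0,0,0,66],
    [0,0,0,0,0,0,66],
    [0,0,0,0,0,0,66],
    [0,0,0,0,0,-10,66],
    [0,0,0,0,0,-30,66],
    [0,0,0,0,0,-60,66],
    [0,0,0,0,0,-95,66],
    [0,0,0,0,0,-130,66],
    [0,0,0,0,0,-155,66],
    [0,0,0,0,0,-160,66]
  ]
}}

```text
t: 15.77
eef_pos: [0.5778, 0.2948, 0.2495]
eef_rot: [[0.972, -0.233, 0.012], [-0.233, -0.972, 0.004], [0.011, -0.007, -1.0]]
force: [1.5, -0.3, 0.9]
gripper_width: 0.773
```

Request:
{"name": "move_arm", "arguments": {
  "series": [
    [0,0,0,20,70,0,56],
    [0,0,0,35,110,0,56],
    [0,0,0,45,150,0,56],
    [0,0,0,55,190,0,56],
    [0,0,0,68,220,0,56],
    [0,0,0,68,236.8,0,56],
    [0,0,0,68,236.8,0,56],
    [0,0,0,68,236.8,0,56],
    [0,0,0,68,236.8,20,56],
    [0,0,0,68,236.8,50,56],
    [0,0,0,68,236.8,75,56],
    [0,0,0,68,236.8,80,56],
    [0,0,0,68,236.8,80,56],
    [0,0,0,68,236.8,80,56]
  ]
}}

```text
t: 16.93
eef_pos: [0.5858, 0.0484, 0.1619]
eef_rot: [[0.973, -0.232, 0.001], [-0.232, -0.973, 0.0], [0.0, -0.0, -1.0]]
force: [1.4, -0.1, 0.8]
gripper_width: 0.658
```

Run:
```python
from plan import *; sent(0,0,0,-160); sent(0,68,236.8,80)
from h import *
c=env.camera("wrist"); cv2.imwrite("pics/w7.png",c["img"][:,:,::-1]); np.savez("w7",**c)
```

```text
cmd [  0.5741   0.2937   0.241  -13.4765]
cmd [  0.5851   0.0475   0.161  -13.4765]
```

View pics/w7.png

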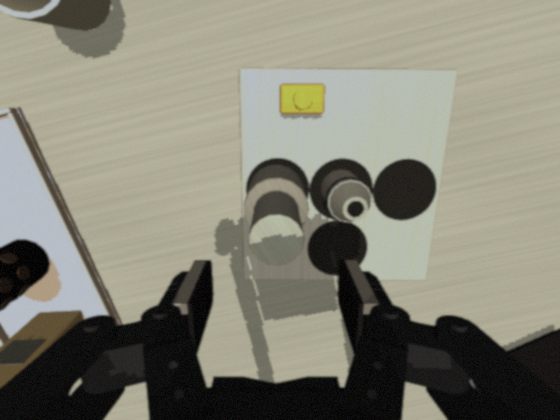

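The spindle top at (277,235) is centred between the fingers. Descending to grip its upper part.

Request:
{"name": "move_arm", "arguments": {
  "series": [
    [0,0,0,0,0,15,56],
    [0,0,0,0,0,35,56],
    [0,0,0,0,0,55,56],
    [0,0,0,0,0,70,56],
    [0,0,0,0,0,78,56],
    [0,0,0,0,0,82,56],
    [0,0,0,0,0,82,56],
    [0,0,0,0,0,82,56],
    [0,0,0,0,0,82,24],
    [0,0,0,0,0,82,24],
    [0,0,0,0,0,82,24],
    [0,0,0,0,0,82,24],
    [0,0,0,0,0,82,24],
    [0,0,0,0,0,82,24],
    [0,0,0,0,0,82,24],
    [0,0,0,0,0,82,24],
    [0,0,0,0,0,82,24]
  ],
  "squeeze": 60
}}

```text
t: 18.4
eef_pos: [0.5866, 0.0475, 0.0809]
eef_rot: [[0.972, -0.233, 0.003], [-0.233, -0.972, 0.0], [0.003, -0.001, -1.0]]
force: [-0.7, 1.0, 6.2]
gripper_width: 0.363
```

Run:
```python
from plan import *; sent(0,0,0,82)
from h import *
s=env.sense(); print(s["t"],s["eef_pos"],s["force"],s["gripper_width"]*85.4)
show(.654,.298,.255,-13.5)
```

```text
cmd [  0.5851   0.0475   0.079  -13.4765]
18.4 [0.58664424 0.04753387 0.080898  ] [-0.71999669  0.95674234  6.20499893] 31.017089594315838
turn 0.000 shift [   8.7 -259.6 -176. ] rows>=8
```

Request:
{"name": "move_arm", "arguments": {
  "series": [
    [0,0,0,0,0,-5,24],
    [0,0,0,0,0,-15,24],
    [0,0,0,0,0,-35,24],
    [0,0,0,0,0,-65,24],
    [0,0,0,0,0,-95,24],
    [0,0,0,0,0,-125,24],
    [0,0,0,0,0,-155,24],
    [0,0,0,0,0,-176,24],
    [0,0,0,8.7,-30,-176,24],
    [0,0,0,8.7,-70,-176,24],
    [0,0,0,8.7,-110,-176,24],
    [0,0,0,8.7,-150,-176,24],
    [0,0,0,8.7,-190,-176,24],
    [0,0,0,8.7,-225,-176,24],
    [0,0,0,8.7,-250,-176,24],
    [0,0,0,8.7,-259.6,-176,24],
    [0,0,0,8.7,-259.6,-176,24],
    [0,0,0,8.7,-259.6,-176,24],
    [0,0,0,8.7,-259.6,-176,24]
  ]
}}

```text
t: 19.98
eef_pos: [0.6538, 0.2961, 0.2541]
eef_rot: [[0.972, -0.234, -0.003], [-0.234, -0.972, -0.002], [-0.002, 0.003, -1.0]]
force: [-0.5, -0.6, -6.8]
gripper_width: 0.358
```

Run:
```python
from plan import *; sent(0,8.7,-259.6,-176)
from h import *
s=env.sense(); print(s["t"],s["eef_pos"],s["force"],s["gripper_width"])
c=env.camera("wrist"); cv2.imwrite("pics/w8.png",c["img"][:,:,::-1]); np.savez("w8",**c)
c=env.camera("scene"); crop(c,"s8.png",340,120,120,150,4)
```

```text
cmd [  0.654    0.298    0.255  -13.4765]
19.9833 [0.65376651 0.29613832 0.25409254] [-0.47436221 -0.59580974 -6.80409667] 0.35769587207386316
```

View pics/w8.png

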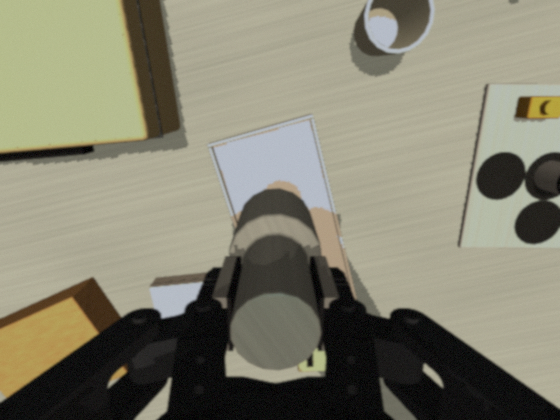

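View pics/s8.png

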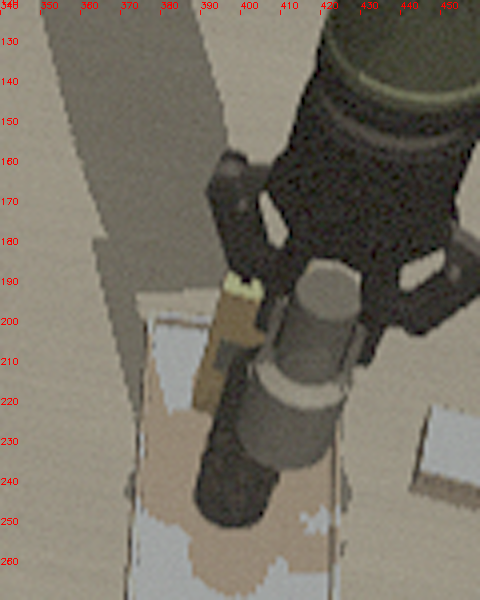

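The spindle is upright, and the block and lamp are standing. Descending into the far slot.

Request:
{"name": "move_arm", "arguments": {
  "series": [
    [0,0,0,0,0,20,24],
    [0,0,0,0,0,50,24],
    [0,0,0,0,0,80,24],
    [0,0,0,0,0,110,24],
    [0,0,0,0,0,135,24],
    [0,0,0,0,0,155,24],
    [0,0,0,0,0,166,24],
    [0,0,0,0,0,172,24],
    [0,0,0,0,0,173,24],
    [0,0,0,0,0,173,24],
    [0,0,0,0,0,175,24],
    [0,0,0,0,0,176,24],
    [0,0,0,0,0,177,24],
    [0,0,0,0,0,177,24],
    [0,0,0,0,0,177,24]
  ]
}}

```text
t: 21.33
eef_pos: [0.6545, 0.2979, 0.0787]
eef_rot: [[0.972, -0.233, 0.0], [-0.233, -0.972, 0.0], [0.0, -0.0, -1.0]]
force: [-0.1, 0.4, -6.0]
gripper_width: 0.36
```

Request:
{"name": "move_arm", "arguments": {
  "series": [
    [0,0,0,0,0,1,24],
    [0,0,0,0,0,2,24],
    [0,0,0,0,0,3,24],
    [0,0,0,0,0,3,24],
    [0,0,0,0,0,3,24]
  ]
}}

```text
t: 21.75
eef_pos: [0.6548, 0.298, 0.077]
eef_rot: [[0.972, -0.233, 0.001], [-0.233, -0.972, 0.0], [0.001, -0.001, -1.0]]
force: [-3.0, -0.9, 3.3]
gripper_width: 0.36
```

Run:
```python
from plan import *; sent(0,0,0,180);
show(.49,-.03,.30,-13.5)
```

```text
cmd [  0.654    0.298    0.075  -13.4765]
turn 0.000 shift [ -83.1  357.2 -225. ] rows>=11
```

Request:
{"name": "move_arm", "arguments": {
  "series": [
    [0,0,0,0,0,0,56],
    [0,0,0,0,0,0,56],
    [0,0,0,0,0,0,56],
    [0,0,0,0,0,0,56],
    [0,0,0,0,0,0,56],
    [0,0,0,0,0,-10,56],
    [0,0,0,0,0,-30,56],
    [0,0,0,0,0,-60,56],
    [0,0,0,0,0,-95,56],
    [0,0,0,0,0,-130,56],
    [0,0,0,0,0,-165,56],
    [0,0,0,0,0,-190,56],
    [0,0,0,0,0,-190,56]
  ]
}}

```text
t: 22.83
eef_pos: [0.658, 0.299, 0.276]
eef_rot: [[0.972, -0.233, 0.016], [-0.233, -0.972, 0.005], [0.014, -0.008, -1.0]]
force: [-0.1, 0.9, 2.0]
gripper_width: 0.648
```

Request:
{"name": "move_arm", "arguments": {
  "series": [
    [0,0,0,-83,357,-35,56],
    [0,0,0,-83,357,-35,56],
    [0,0,0,-83,357,-35,56],
    [0,0,0,-83,357,-35,56],
    [0,0,0,-83,357,-35,56],
    [0,0,0,-83,357,-35,56],
    [0,0,0,-83,357,-35,56],
    [0,0,0,-83,357,-35,56],
    [0,0,0,-83,357,-35,56],
    [0,0,0,-83,357,-35,56],
    [0,0,0,-83,357,-35,56],
    [0,0,0,-83,357,-35,56],
    [0,0,0,-83,357,-35,56],
    [0,0,0,-83,357,-35,56],
    [0,0,0,-83,357,-35,56]
  ]
}}

```text
t: 24.08
eef_pos: [0.4908, -0.0289, 0.3]
eef_rot: [[0.973, -0.231, -0.001], [-0.231, -0.973, 0.0], [-0.001, -0.0, -1.0]]
force: [-0.4, -0.2, 0.8]
gripper_width: 0.651
```

Run:
```python
from plan import *; sent(0,0,0,-190);sent(0,-83,357,-35)
from h import *
s=env.sense(); print(s["t"],s["eef_pos"],s["joint_vel"].round(2))
c=env.camera("wrist"); np.savez("w9",**c); crop(c,"w9.png",0,0,560,420,1)
crop(c,"w9c.png",130,0,200,200,4)
c=env.camera("top"); np.savez("t9",**c);crop(c,"t9.png",230,160,200,110,4)
c=env.camera("scene"); np.savez("s9",**c)
```

```text
cmd [  0.654    0.298    0.265  -13.4765]
cmd [  0.4901  -0.0299   0.3    -13.4765]
24.0833 [ 0.4907594 -0.0289284  0.2999571] [-0.21  0.01  0.07 -0.05 -0.12  0.  ]
```

View pics/w9.png

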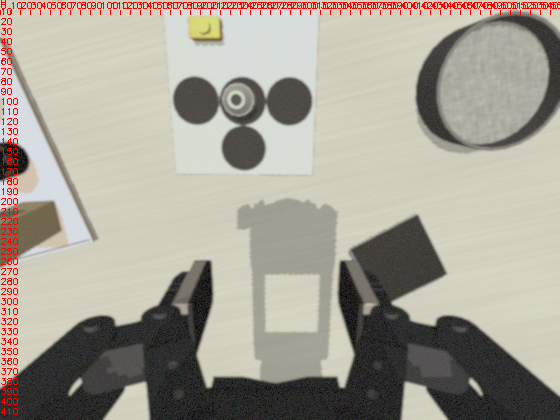

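View pics/w9c.png

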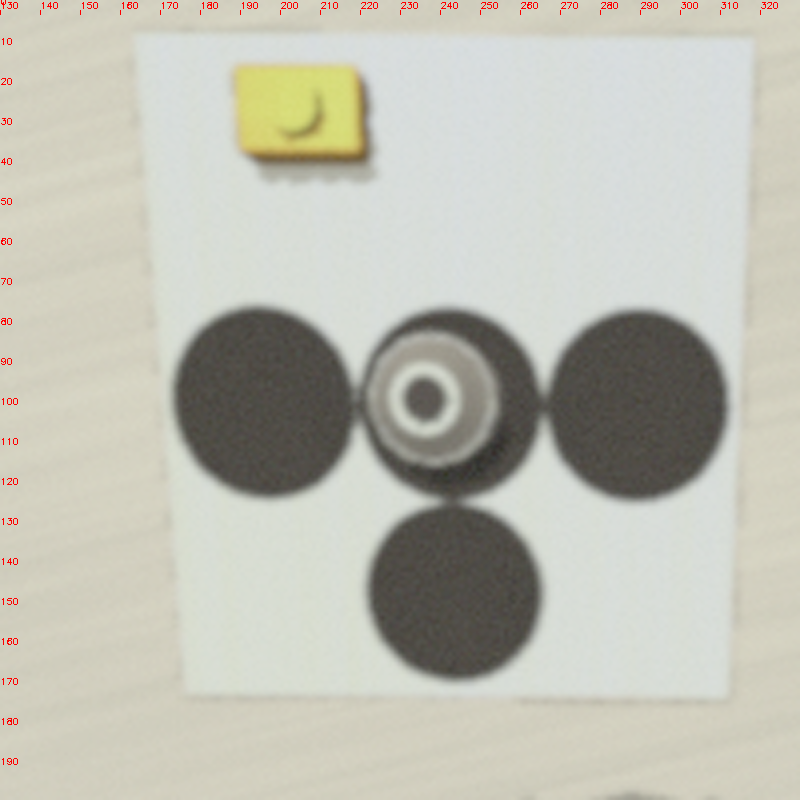

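View pics/t9.png

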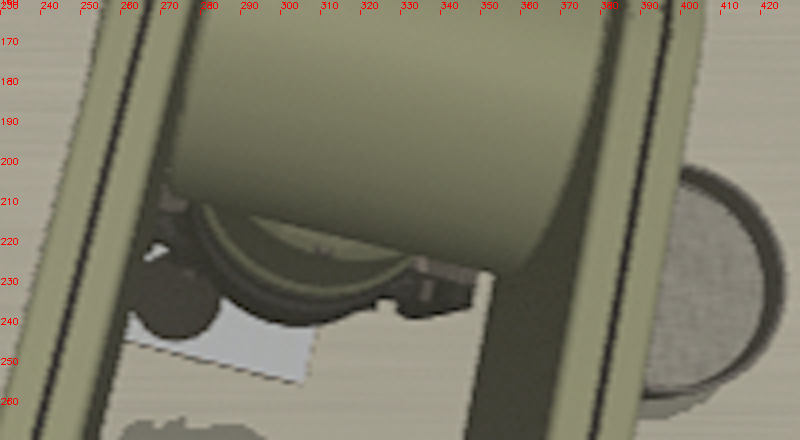

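Run:
```python
from h import *
c=dict(np.load("w9.npz"))
f=lambda x,y,z:bp(c,(x+.5)/4-.5+130,(y+.5)/4-.5,z)[:2]
L,R,N,M=[f(x,y,.008) for x,y in[(264.5,402),(637.5,405),(455,592),(452,404)]]
print("L",L,"R",R,"N",N,"M",M)
d=L-R; print(np.linalg.norm(d),np.degrees(np.arctan2(-d[0],d[1])),"mid",(L+R)/2); print(np.linalg.norm((L+R)/2-N))
print("obj",f(432,399,.052),f(425,400,.07), "r",np.linalg.norm(f(366,399,.052)-f(498,399,.052))/2)
t=env.camera("top");im=cv2.imread("pics/top0.png")[:,:,::-1]; t["img"]=im; crop(t,"ct.png",350,190,90,80,8)
t["img"]=cv2.imread("pics/scene0.png")[:,:,::-1]; crop(t,"cs.png",130,145,80,75,8)
```

```text
L [0.58718954 0.04594685] R [ 0.56040087 -0.06284905] N [0.51918038 0.00489957] M [ 0.57359102 -0.00869008]
0.11204543946566681 -13.8326915486888 mid [ 0.5737952 -0.0084511]
0.05622294260059905
obj [ 0.57507059 -0.00758584] [ 0.57472098 -0.00755404] r 0.017807706079930163
```

View pics/ct.png

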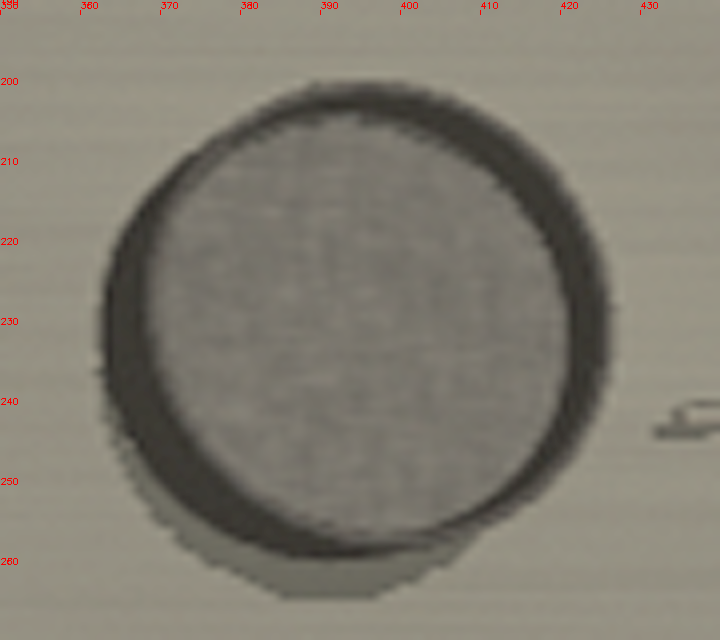

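View pics/cs.png

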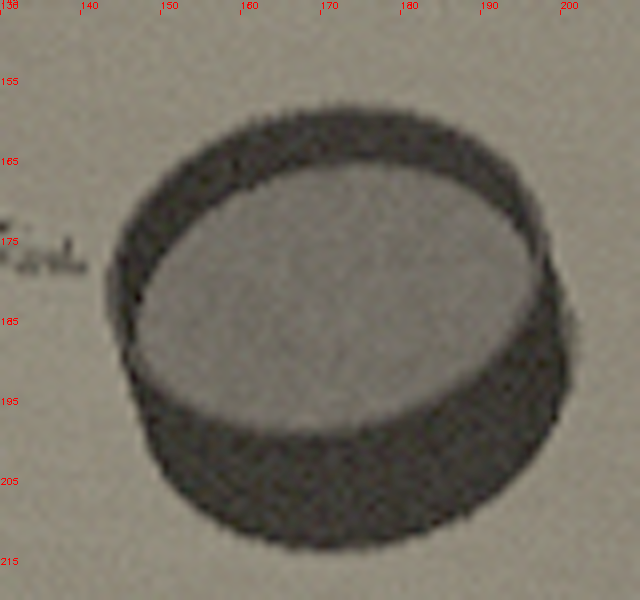

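Run:
```python
from h import *
from scipy.optimize import least_squares
a=np.linspace(0,2*np.pi,720); ci=np.c_[np.cos(a),np.sin(a),0*a]*.069
def bb(c,p):
    P=np.vstack([pj(c,ci+[p[0],p[1],z]) for z in(0,.06)]); return np.r_[P.min(0),P.max(0)]
g=lambda x,y,u,v:((x+.5)/8-.5+u,(y+.5)/8-.5+v)
t=dict(np.load("t9.npz"));s=dict(np.load("s9.npz"))
for c,m in((t,[*g(102,80,350,190),*g(610,560,350,190)]),(s,[*g(106,104,130,145),*g(575,551,130,145)])):
    r=least_squares(lambda p:bb(c,p)-m,[.53,-.3]); print(r.x,r.fun)
w=dict(np.load("w9.npz"))
print(bb(w,[.53,-.3]))
```

```text
[ 0.52588876 -0.28141135] [-0.87919554 -0.23767905  0.83059185  0.21167549]
[ 0.52332778 -0.27883344] [ 0.31300106 -0.35430159 -0.32599815  0.34316824]
[ 4.28824280e+02 -2.96656968e-01  5.89487268e+02  1.42507545e+02]
```

Run:
```python
from plan import *
show(.575,-.0077,.15,-13.5)
show(.575,-.0077,.0175,-13.5)
from h import *
from scipy.optimize import brentq
s=dict(np.load("s9.npz"));t=dict(np.load("t9.npz"))
a=np.linspace(0,2*np.pi,720); ci=np.c_[np.cos(a),np.sin(a),0*a]*.065
v=(163+.5)/8-.5+145
print("pad z scene",brentq(lambda z:pj(s,ci+[.5233,-.2788,z])[:,1].min()-v,-.05,.08))
u=(152+.5)/8-.5+350
print("pad z top",brentq(lambda z:pj(t,ci+[.5259,-.2814,z])[:,0].min()-u,-.05,.08))
```

```text
turn 0.000 shift [ 77.4 -41.3 150. ] rows>=5
turn 0.000 shift [ 77.4 -41.3 282.5] rows>=8
pad z scene 0.034704736933910824
pad z top 0.05294549530240805
```

Request:
{"name": "move_arm", "arguments": {
  "series": [
    [0,0,0,30,-15,30,60],
    [0,0,0,60,-30,60,60],
    [0,0,0,77.4,-41.3,95,60],
    [0,0,0,77.4,-41.3,130,60],
    [0,0,0,77.4,-41.3,150,60],
    [0,0,0,77.4,-41.3,160,60],
    [0,0,0,77.4,-41.3,160,60],
    [0,0,0,77.4,-41.3,160,60]
  ],
  "squeeze": 40
}}

```text
t: 24.95
eef_pos: [0.5757, -0.008, 0.1409]
eef_rot: [[0.972, -0.233, 0.001], [-0.233, -0.972, -0.0], [0.001, -0.0, -1.0]]
force: [-0.4, 0.2, 1.0]
gripper_width: 0.702
```

Run:
```python
from plan import *; sent(0,77.4,-41.3,160)
from h import *
c=env.camera("wrist"); np.savez("w10",**c); crop(c,"w10.png",0,0,560,420,1)
```

```text
cmd [ 5.75000e-01 -7.70000e-03  1.40000e-01 -1.34765e+01]
```

View pics/w10.png

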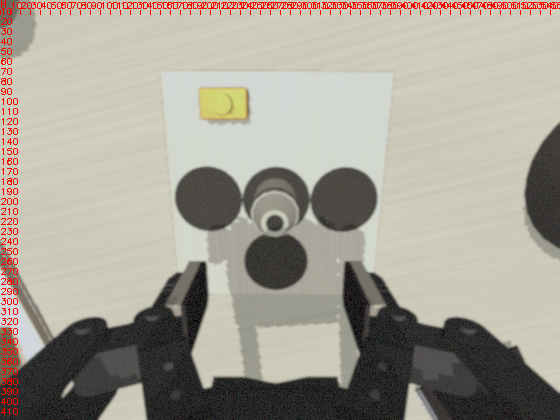

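The objective at (276,215) is centred between the fingers. Descending and gripping it.

Request:
{"name": "move_arm", "arguments": {
  "series": [
    [0,0,0,0,0,15,60],
    [0,0,0,0,0,40,60],
    [0,0,0,0,0,65,60],
    [0,0,0,0,0,90,60],
    [0,0,0,0,0,107,60],
    [0,0,0,0,0,117,60],
    [0,0,0,0,0,121,60],
    [0,0,0,0,0,122.5,60],
    [0,0,0,0,0,122.5,60],
    [0,0,0,0,0,122.5,60],
    [0,0,0,0,0,122.5,26],
    [0,0,0,0,0,122.5,26],
    [0,0,0,0,0,122.5,26],
    [0,0,0,0,0,122.5,26],
    [0,0,0,0,0,122.5,26],
    [0,0,0,0,0,122.5,26],
    [0,0,0,0,0,122.5,26],
    [0,0,0,0,0,122.5,26]
  ],
  "squeeze": 40
}}

```text
t: 26.5
eef_pos: [0.5764, -0.008, 0.019]
eef_rot: [[0.972, -0.233, 0.002], [-0.233, -0.972, -0.0], [0.002, -0.0, -1.0]]
force: [-1.7, 0.7, 6.3]
gripper_width: 0.386
```

Run:
```python
from plan import *; sent(0,0,0,122.5)
from h import *
s=env.sense(); print(s["t"],s["eef_pos"],s["force"],s["gripper_width"])
show(.5248,-.2805,.17,-13.5)
```

```text
cmd [ 5.75000e-01 -7.70000e-03  1.75000e-02 -1.34765e+01]
26.5 [ 0.57638203 -0.00795302  0.01901375] [-1.73144808  0.6854359   6.33083597] 0.3860038137415568
turn 0.000 shift [  14.7  276.9 -152.5] rows>=8
```

Request:
{"name": "move_arm", "arguments": {
  "series": [
    [0,0,0,0,0,-5,26],
    [0,0,0,0,0,-15,26],
    [0,0,0,0,0,-35,26],
    [0,0,0,0,0,-65,26],
    [0,0,0,0,0,-95,26],
    [0,0,0,0,0,-125,26],
    [0,0,0,0,0,-152,26],
    [0,0,0,5,25,-152,26],
    [0,0,0,8,60,-152,26],
    [0,0,0,10,100,-152,26],
    [0,0,0,12,140,-152,26],
    [0,0,0,14.7,180,-152,26],
    [0,0,0,14.7,220,-152,26],
    [0,0,0,14.7,255,-152,26],
    [0,0,0,14.7,277,-152,26],
    [0,0,0,14.7,277,-152,26],
    [0,0,0,14.7,277,-152,26],
    [0,0,0,14.7,277,-152,26]
  ]
}}

```text
t: 28.0
eef_pos: [0.5247, -0.2799, 0.1695]
eef_rot: [[0.972, -0.233, -0.001], [-0.233, -0.972, 0.001], [-0.001, -0.001, -1.0]]
force: [-0.1, -0.2, -2.2]
gripper_width: 0.384
```

Run:
```python
from plan import *; sent(0,14.7,277,-152)
from h import *
s=env.sense(); print(s["t"],s["eef_pos"],s["force"],s["gripper_width"])
c=env.camera("wrist"); np.savez("w11",**c); crop(c,"w11.png",0,0,560,420,1)
c=env.camera("scene"); np.savez("s11",**c); crop(c,"s11.png",110,70,130,150,4)
```

```text
cmd [  0.5247  -0.2805   0.1695 -13.4765]
28.0 [ 0.52474668 -0.27993935  0.16954871] [-0.09097638 -0.18554016 -2.21359996] 0.38399005233969047
```

View pics/w11.png

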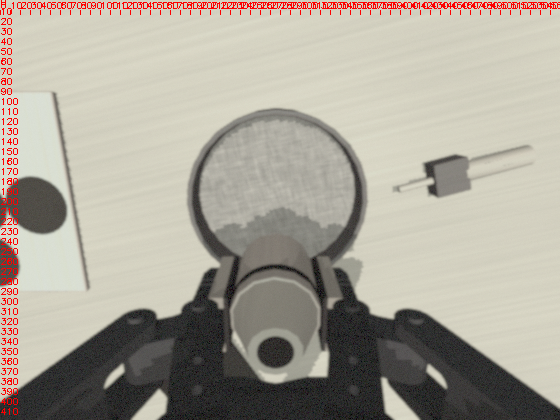

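View pics/s11.png

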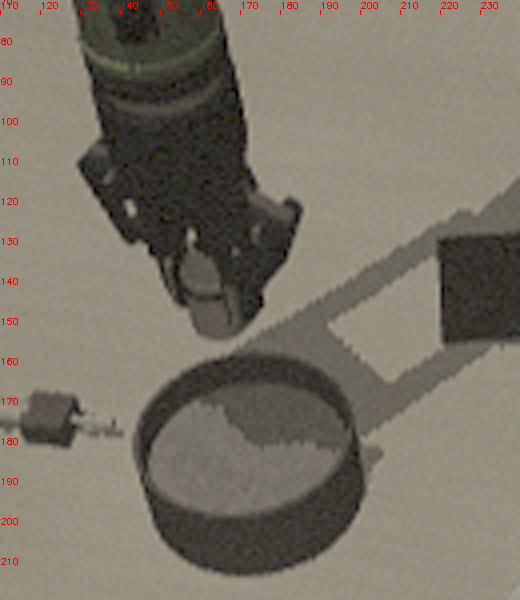

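The objective is held upright over the canister. I'll check the canister centre against the wrist view, where the rim's left edge is at 188, the right at 367 and the top at 108.

Run:
```python
from h import *
from scipy.optimize import least_squares
w=dict(np.load("w11.npz"))
a=np.linspace(0,2*np.pi,720); ci=np.c_[np.cos(a),np.sin(a),0*a]*.069
def m(p):
    P=np.vstack([pj(w,ci+[p[0],p[1],z]) for z in (0,.06)]);return np.array([P[:,0].min(),P[:,0].max(),P[:,1].min()])
r=least_squares(lambda p:m(p)-[188,367,108],[.525,-.28]);print(r.x,r.fun)
```

```text
[ 0.52459741 -0.28180932] [-1.28312009  1.2818507   0.21952474]
```

The wrist view agrees at (0.5246, -0.2818). Lowering to just above the highest possible padding level.

Request:
{"name": "move_arm", "arguments": {
  "series": [
    [0,0,0,0,1,15,26],
    [0,0,0,0,1,35,26],
    [0,0,0,0,1,60,26],
    [0,0,0,0,1,80,26],
    [0,0,0,0,1,95,26],
    [0,0,0,0,1,104,26],
    [0,0,0,0,1,109,26],
    [0,0,0,0,1,111,26],
    [0,0,0,0,1,111,26],
    [0,0,0,0,1,111,26],
    [0,0,0,0,1,111,26]
  ]
}}

```text
t: 29.02
eef_pos: [0.5258, -0.2823, 0.0601]
eef_rot: [[0.972, -0.233, 0.002], [-0.233, -0.972, -0.002], [0.002, 0.001, -1.0]]
force: [0.5, 0.6, -1.6]
gripper_width: 0.387
```

Request:
{"name": "move_arm", "arguments": {
  "series": [
    [0,0,0,0,0,1,26],
    [0,0,0,0,0,2,26],
    [0,0,0,0,0,3,26],
    [0,0,0,0,0,4,26],
    [0,0,0,0,0,4,26]
  ]
}}

```text
t: 29.43
eef_pos: [0.5246, -0.2816, 0.0545]
eef_rot: [[0.972, -0.233, -0.0], [-0.233, -0.972, 0.0], [-0.0, -0.0, -1.0]]
force: [0.1, 0.3, -1.6]
gripper_width: 0.388
```

Request:
{"name": "move_arm", "arguments": {
  "series": [
    [0,0,0,0,0,1,26],
    [0,0,0,0,0,2,26],
    [0,0,0,0,0,3,26],
    [0,0,0,0,0,3,26]
  ]
}}

```text
t: 29.77
eef_pos: [0.5247, -0.2816, 0.0515]
eef_rot: [[0.972, -0.233, -0.0], [-0.233, -0.972, 0.0], [-0.0, -0.0, -1.0]]
force: [0.5, -0.5, -1.6]
gripper_width: 0.384
```

No contact yet: the force is still -1.6 N, about the weight held. Going on in 3 mm steps.

Request:
{"name": "move_arm", "arguments": {
  "series": [
    [0,0,0,0,0,1,26],
    [0,0,0,0,0,2,26],
    [0,0,0,0,0,3,26],
    [0,0,0,0,0,3,26]
  ]
}}

```text
t: 30.1
eef_pos: [0.5247, -0.2815, 0.0485]
eef_rot: [[0.972, -0.233, -0.0], [-0.233, -0.972, 0.0], [-0.0, -0.0, -1.0]]
force: [0.4, -0.7, -1.3]
gripper_width: 0.387
```

Request:
{"name": "move_arm", "arguments": {
  "series": [
    [0,0,0,0,0,1,26],
    [0,0,0,0,0,2,26],
    [0,0,0,0,0,3,26],
    [0,0,0,0,0,3,26]
  ]
}}

```text
t: 30.43
eef_pos: [0.525, -0.2818, 0.0467]
eef_rot: [[0.972, -0.233, -0.0], [-0.233, -0.972, -0.0], [-0.0, 0.0, -1.0]]
force: [-2.0, 2.0, 4.5]
gripper_width: 0.384
```

Contact: the force rose to +4.5 N and z stopped at 0.0467. That puts the padding at about 35.7 mm, against 34.7 mm from the scene image. Releasing gently.

Request:
{"name": "move_arm", "arguments": {
  "series": [
    [0,0,0,0,0,0,40],
    [0,0,0,0,0,0,50],
    [0,0,0,0,0,0,56],
    [0,0,0,0,0,0,56],
    [0,0,0,0,0,0,56],
    [0,0,0,0,0,-5,56],
    [0,0,0,0,0,-15,56],
    [0,0,0,0,0,-35,56],
    [0,0,0,0,0,-65,56],
    [0,0,0,0,0,-100,56],
    [0,0,0,0,0,-140,56],
    [0,0,0,0,0,-175,56],
    [0,0,0,0,0,-200,56],
    [0,0,0,0,0,-210,56],
    [0,0,0,0,0,-210,56],
    [0,0,0,0,0,-210,56]
  ]
}}

```text
t: 31.77
eef_pos: [0.5246, -0.2815, 0.2554]
eef_rot: [[0.972, -0.233, -0.0], [-0.233, -0.972, 0.0], [-0.0, -0.0, -1.0]]
force: [0.8, 0.9, -0.8]
gripper_width: 0.655
```

Run:
```python
from plan import *; sent(0,0,1,124);sent(0,0,0,-210)
from h import *
c=env.camera("wrist"); np.savez("w12",**c); crop(c,"w12.png",0,0,560,420,1)
c=env.camera("scene"); np.savez("s12",**c); crop(c,"s12.png",130,140,90,80,6)
show(.654,.298,.255,-13.5)
```

```text
cmd [  0.5245  -0.2815   0.0455 -13.4765]
cmd [  0.5245  -0.2815   0.2555 -13.4765]
turn 0.000 shift [-9.100e+00 -5.937e+02  5.000e-01] rows>=15
```

View pics/w12.png

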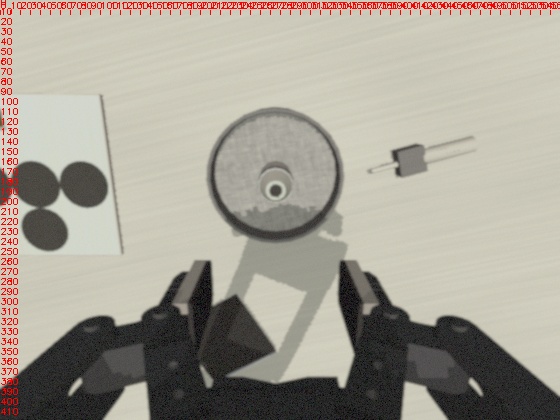

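View pics/s12.png

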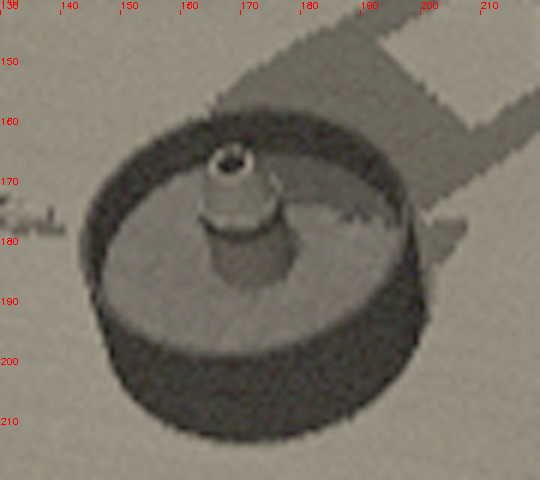

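Run:
```python
from h import *
w=dict(np.load("w12.npz"));s=dict(np.load("s12.npz"))
print(bp(w,275,190,.098),bp(s,(232+.5)/6-.5+130,(163+.5)/6-.5+140,.098))
```

```text
[ 0.52383645 -0.28140658  0.098     ] [ 0.52184436 -0.27997237  0.098     ]
```

The objective stands upright, within about 2 mm of the canister's centre. Now the spindle goes back.

Request:
{"name": "move_arm", "arguments": {
  "series": [
    [0,0,0,0,-25,0,56],
    [0,0,0,-9,-594,0,56],
    [0,0,0,-9,-594,0,56],
    [0,0,0,-9,-594,0,56],
    [0,0,0,-9,-594,0,56],
    [0,0,0,-9,-594,0,56],
    [0,0,0,-9,-594,0,56],
    [0,0,0,-9,-594,0,56],
    [0,0,0,-9,-594,0,56],
    [0,0,0,-9,-594,0,56],
    [0,0,0,-9,-594,0,56],
    [0,0,0,-9,-594,0,56],
    [0,0,0,-9,-594,0,56],
    [0,0,0,-9,-594,0,56],
    [0,0,0,-9,-594,0,56],
    [0,0,0,-9,-594,0,56],
    [0,0,0,-9,-594,0,56],
    [0,0,0,-9,-594,0,56],
    [0,0,0,-9,-594,0,56]
  ],
  "squeeze": 60
}}

```text
t: 33.45
eef_pos: [0.6541, 0.2964, 0.2542]
eef_rot: [[0.972, -0.235, -0.003], [-0.235, -0.972, -0.001], [-0.002, 0.002, -1.0]]
force: [0.1, 0.2, 0.7]
gripper_width: 0.651
```

Run:
```python
from plan import *; sent(0,-9,-594,0)
from h import *
c=env.camera("wrist"); np.savez("w13",**c); crop(c,"w13.png",0,0,560,420,1)
```

```text
cmd [  0.6542   0.2982   0.2555 -13.4765]
```

View pics/w13.png

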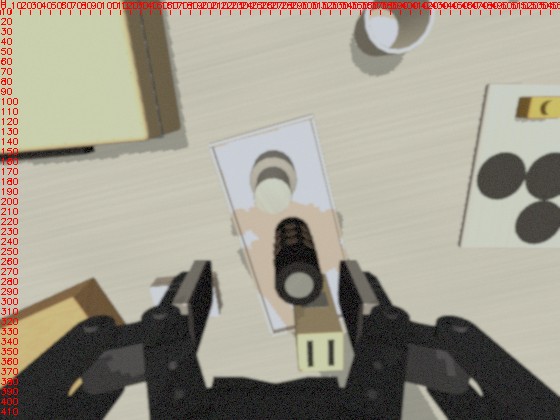

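All three are standing. Descending onto the spindle.

Request:
{"name": "move_arm", "arguments": {
  "series": [
    [0,0,0,0,0,20,56],
    [0,0,0,0,0,50,56],
    [0,0,0,0,0,80,56],
    [0,0,0,0,0,105,56],
    [0,0,0,0,0,130,56],
    [0,0,0,0,0,150,56],
    [0,0,0,0,0,165,56],
    [0,0,0,0,0,175,56],
    [0,0,0,0,0,180,56],
    [0,0,0,0,0,180,56],
    [0,0,0,0,0,180,56],
    [0,0,0,0,0,180,24],
    [0,0,0,0,0,180,24],
    [0,0,0,0,0,180,24],
    [0,0,0,0,0,180,24],
    [0,0,0,0,0,180,24],
    [0,0,0,0,0,180,24],
    [0,0,0,0,0,180,24],
    [0,0,0,0,0,180,24]
  ]
}}

```text
t: 35.08
eef_pos: [0.6558, 0.2982, 0.0779]
eef_rot: [[0.972, -0.233, 0.003], [-0.233, -0.972, 0.001], [0.003, -0.001, -1.0]]
force: [-1.0, -2.0, 5.2]
gripper_width: 0.36
```

Run:
```python
from plan import *; sent(0,0,0,180)
show(.586,.0468,.255,-13.5)
```

```text
cmd [  0.6542   0.2982   0.0755 -13.4765]
turn 0.000 shift [  -7.7  260.4 -179.5] rows>=8
```

Request:
{"name": "move_arm", "arguments": {
  "series": [
    [0,0,0,0,0,-5,24],
    [0,0,0,0,0,-15,24],
    [0,0,0,0,0,-35,24],
    [0,0,0,0,0,-65,24],
    [0,0,0,0,0,-95,24],
    [0,0,0,0,0,-125,24],
    [0,0,0,0,0,-155,24],
    [0,0,0,0,0,-179.5,24],
    [0,0,0,0,30,-179.5,24],
    [0,0,0,-3,70,-179.5,24],
    [0,0,0,-5,110,-179.5,24],
    [0,0,0,-7.7,150,-179.5,24],
    [0,0,0,-7.7,190,-179.5,24],
    [0,0,0,-7.7,225,-179.5,24],
    [0,0,0,-7.7,250,-179.5,24],
    [0,0,0,-7.7,260.4,-179.5,24],
    [0,0,0,-7.7,260.4,-179.5,24],
    [0,0,0,-7.7,260.4,-179.5,24],
    [0,0,0,-7.7,260.4,-179.5,24],
    [0,0,0,-7.7,260.4,-179.5,24]
  ]
}}

```text
t: 36.75
eef_pos: [0.5863, 0.048, 0.2549]
eef_rot: [[0.973, -0.231, -0.001], [-0.231, -0.973, 0.001], [-0.001, -0.001, -1.0]]
force: [0.8, 0.2, -6.6]
gripper_width: 0.36
```

Run:
```python
from plan import *; sent(0,-7.7,260.4,-179.5)
from h import *
s=env.sense(); print(s["t"],s["eef_pos"],s["force"])
c=env.camera("wrist"); np.savez("w14",**c); crop(c,"w14.png",0,0,560,420,1)
```

```text
cmd [  0.586    0.0468   0.255  -13.4765]
36.75 [0.58628081 0.04803948 0.25485941] [ 0.77131478  0.24282952 -6.6417737 ]
```

View pics/w14.png

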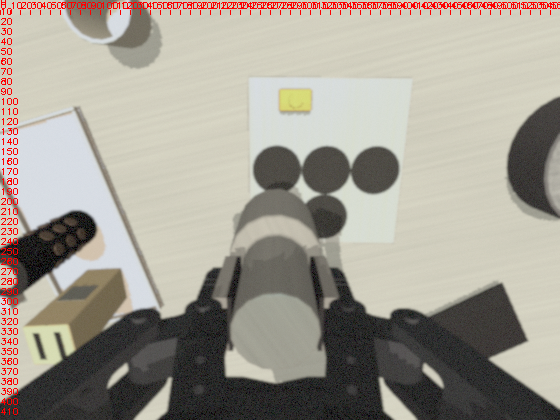

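Request:
{"name": "move_arm", "arguments": {
  "series": [
    [0,0,0,0,0,20,24],
    [0,0,0,0,0,50,24],
    [0,0,0,0,0,80,24],
    [0,0,0,0,0,110,24],
    [0,0,0,0,0,135,24],
    [0,0,0,0,0,152,24],
    [0,0,0,0,0,162,24],
    [0,0,0,0,0,167,24],
    [0,0,0,0,0,168,24],
    [0,0,0,0,0,168,24],
    [0,0,0,0,0,169,24],
    [0,0,0,0,0,170,24],
    [0,0,0,0,0,171,24],
    [0,0,0,0,0,171,24],
    [0,0,0,0,0,171,24]
  ]
}}

```text
t: 38.05
eef_pos: [0.5865, 0.0465, 0.0846]
eef_rot: [[0.972, -0.233, 0.001], [-0.233, -0.972, -0.0], [0.001, -0.0, -1.0]]
force: [0.6, -0.3, -7.6]
gripper_width: 0.357
```

Request:
{"name": "move_arm", "arguments": {
  "series": [
    [0,0,0,0,0,1,24],
    [0,0,0,0,0,2,24],
    [0,0,0,0,0,3,24],
    [0,0,0,0,0,3,24],
    [0,0,0,0,0,3,24]
  ]
}}

```text
t: 38.47
eef_pos: [0.5866, 0.0465, 0.082]
eef_rot: [[0.972, -0.233, 0.0], [-0.233, -0.972, -0.0], [0.001, 0.0, -1.0]]
force: [-0.9, 0.4, -1.3]
gripper_width: 0.363
```

Contact is just starting, at z 0.0820 against a predicted 0.0819. One more millimetre.

Request:
{"name": "move_arm", "arguments": {
  "series": [
    [0,0,0,0,0,1,24],
    [0,0,0,0,0,1,24],
    [0,0,0,0,0,1,24]
  ]
}}

```text
t: 38.72
eef_pos: [0.5869, 0.0465, 0.082]
eef_rot: [[0.973, -0.233, 0.001], [-0.233, -0.973, -0.0], [0.001, 0.0, -1.0]]
force: [-3.6, -0.8, 5.2]
gripper_width: 0.362
```

Request:
{"name": "move_arm", "arguments": {
  "series": [
    [0,0,0,0,0,0,40],
    [0,0,0,0,0,0,56],
    [0,0,0,0,0,0,56],
    [0,0,0,0,0,0,56],
    [0,0,0,0,0,0,56],
    [0,0,0,0,0,-10,56],
    [0,0,0,0,0,-30,56],
    [0,0,0,0,0,-60,56],
    [0,0,0,0,0,-95,56],
    [0,0,0,0,0,-130,56],
    [0,0,0,0,0,-160,56],
    [0,0,0,0,0,-175,56],
    [0,0,0,0,0,-175,56],
    [0,0,0,0,0,-175,56]
  ]
}}

```text
t: 39.88
eef_pos: [0.587, 0.0466, 0.2569]
eef_rot: [[0.972, -0.233, 0.003], [-0.233, -0.972, -0.0], [0.003, -0.001, -1.0]]
force: [-0.4, -0.2, -0.6]
gripper_width: 0.653
```

Run:
```python
from plan import *; sent(0,0,0,175);sent(0,0,0,-175)
from h import *
c=env.camera("wrist"); np.savez("w15",**c); crop(c,"w15.png",0,0,560,420,1)
show(.5741,.2937,.255,-13.5)
```

```text
cmd [  0.586    0.0468   0.08   -13.4765]
cmd [  0.586    0.0468   0.255  -13.4765]
turn 0.000 shift [ -69.1 -237.3    0. ] rows>=6
```

View pics/w15.png

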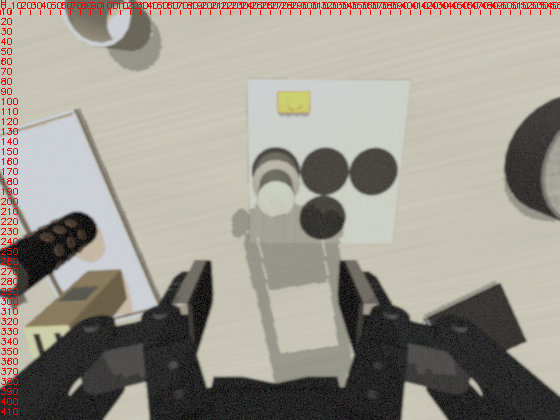

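The spindle stands on its left pad. Next, the lamp.

Request:
{"name": "move_arm", "arguments": {
  "series": [
    [0,0,0,-10,-30,0,66],
    [0,0,0,-25,-70,0,66],
    [0,0,0,-40,-110,0,66],
    [0,0,0,-55,-150,0,66],
    [0,0,0,-65,-190,0,66],
    [0,0,0,-69,-220,0,66],
    [0,0,0,-69,-237.3,0,66],
    [0,0,0,-69,-237.3,0,66],
    [0,0,0,-69,-237.3,0,66],
    [0,0,0,-69,-237.3,20,66],
    [0,0,0,-69,-237.3,50,66],
    [0,0,0,-69,-237.3,80,66],
    [0,0,0,-69,-237.3,80,66],
    [0,0,0,-69,-237.3,80,66]
  ],
  "squeeze": 50
}}

```text
t: 41.1
eef_pos: [0.5724, 0.2912, 0.1721]
eef_rot: [[0.972, -0.235, -0.007], [-0.235, -0.972, -0.003], [-0.006, 0.004, -1.0]]
force: [-0.6, -0.3, -0.4]
gripper_width: 0.767
```

Run:
```python
from plan import *; sent(0,-69,-237.3,80)
from h import *
c=env.camera("wrist"); np.savez("w16",**c); crop(c,"w16.png",0,0,560,420,1)
```

```text
cmd [  0.5742   0.2936   0.175  -13.4765]
```

View pics/w16.png

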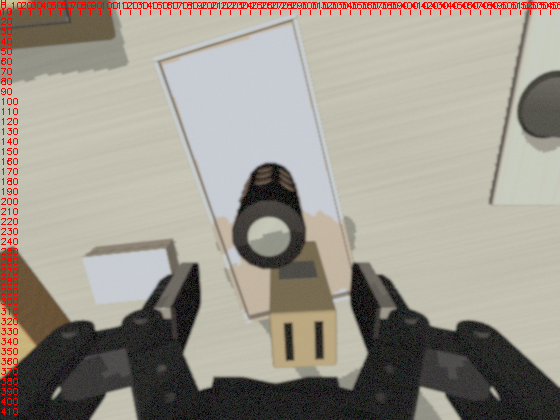

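Request:
{"name": "move_arm", "arguments": {
  "series": [
    [0,0,0,0,0,0,66],
    [0,0,0,0,0,20,66],
    [0,0,0,0,0,40,66],
    [0,0,0,0,0,60,66],
    [0,0,0,0,0,78,66],
    [0,0,0,0,0,89,66],
    [0,0,0,0,0,93,66],
    [0,0,0,0,0,93,66],
    [0,0,0,0,0,93,66],
    [0,0,0,0,0,93,36],
    [0,0,0,0,0,93,36],
    [0,0,0,0,0,93,36],
    [0,0,0,0,0,93,36],
    [0,0,0,0,0,93,36],
    [0,0,0,0,0,93,36],
    [0,0,0,0,0,93,36],
    [0,0,0,0,0,93,36]
  ]
}}

```text
t: 42.57
eef_pos: [0.576, 0.294, 0.0843]
eef_rot: [[0.972, -0.233, 0.004], [-0.233, -0.972, 0.001], [0.003, -0.002, -1.0]]
force: [0.1, 0.5, 6.3]
gripper_width: 0.506
```

Run:
```python
from plan import *; sent(0,0,0,93)
show(.561,-.0636,.255,-13.5)
```

```text
cmd [  0.5742   0.2936   0.082  -13.4765]
turn 0.000 shift [  70.4  350.5 -173. ] rows>=10
```

Request:
{"name": "move_arm", "arguments": {
  "series": [
    [0,0,0,0,0,-5,36],
    [0,0,0,0,0,-15,36],
    [0,0,0,0,0,-35,36],
    [0,0,0,0,0,-65,36],
    [0,0,0,0,0,-95,36],
    [0,0,0,0,0,-125,36],
    [0,0,0,0,0,-155,36],
    [0,0,0,0,0,-173,36],
    [0,0,0,70.4,350.5,-173,36],
    [0,0,0,70.4,350.5,-173,36],
    [0,0,0,70.4,350.5,-173,36],
    [0,0,0,70.4,350.5,-173,36],
    [0,0,0,70.4,350.5,-173,36],
    [0,0,0,70.4,350.5,-173,36],
    [0,0,0,70.4,350.5,-173,36],
    [0,0,0,70.4,350.5,-173,36],
    [0,0,0,70.4,350.5,-173,36],
    [0,0,0,70.4,350.5,-173,36],
    [0,0,0,70.4,350.5,-173,36],
    [0,0,0,70.4,350.5,-173,36]
  ]
}}

```text
t: 44.23
eef_pos: [0.5606, -0.0633, 0.2546]
eef_rot: [[0.972, -0.233, -0.002], [-0.233, -0.972, 0.001], [-0.002, -0.001, -1.0]]
force: [0.5, -0.5, -5.2]
gripper_width: 0.507
```

Run:
```python
from plan import *; sent(0,70.4,350.5,-173)
from h import *
c=env.camera("wrist"); np.savez("w17",**c); crop(c,"w17.png",0,0,560,420,1)
```

```text
cmd [  0.561   -0.0636   0.255  -13.4765]
```

View pics/w17.png

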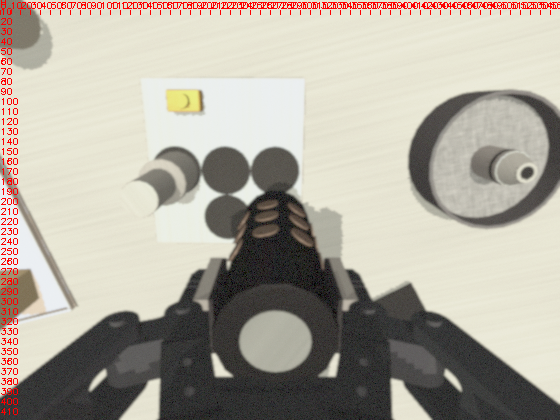

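The lamp is over the right pad. Lowering to contact, expected at z 0.0883.

Request:
{"name": "move_arm", "arguments": {
  "series": [
    [0,0,0,0,0,20,36],
    [0,0,0,0,0,50,36],
    [0,0,0,0,0,80,36],
    [0,0,0,0,0,110,36],
    [0,0,0,0,0,133,36],
    [0,0,0,0,0,148,36],
    [0,0,0,0,0,157,36],
    [0,0,0,0,0,161,36],
    [0,0,0,0,0,162,36],
    [0,0,0,0,0,162,36],
    [0,0,0,0,0,163,36],
    [0,0,0,0,0,164,36],
    [0,0,0,0,0,165,36],
    [0,0,0,0,0,165,36],
    [0,0,0,0,0,165,36]
  ]
}}

```text
t: 45.53
eef_pos: [0.5615, -0.0639, 0.0906]
eef_rot: [[0.972, -0.233, 0.0], [-0.233, -0.972, -0.0], [0.0, 0.0, -1.0]]
force: [0.1, -0.5, -3.9]
gripper_width: 0.501
```

Request:
{"name": "move_arm", "arguments": {
  "series": [
    [0,0,0,0,0,1,36],
    [0,0,0,0,0,2,36],
    [0,0,0,0,0,3,36],
    [0,0,0,0,0,3,36],
    [0,0,0,0,0,3,36]
  ]
}}

```text
t: 45.95
eef_pos: [0.5617, -0.064, 0.0884]
eef_rot: [[0.972, -0.233, 0.001], [-0.233, -0.972, -0.0], [0.001, 0.0, -1.0]]
force: [-2.9, 0.6, 4.6]
gripper_width: 0.504
```

Contact at 0.0884, with the force at +4.6 N. Releasing.

Request:
{"name": "move_arm", "arguments": {
  "series": [
    [0,0,0,0,0,0,50],
    [0,0,0,0,0,0,66],
    [0,0,0,0,0,0,66],
    [0,0,0,0,0,0,66],
    [0,0,0,0,0,0,66],
    [0,0,0,0,0,-10,66],
    [0,0,0,0,0,-30,66],
    [0,0,0,0,0,-60,66],
    [0,0,0,0,0,-95,66],
    [0,0,0,0,0,-130,66],
    [0,0,0,0,0,-155,66],
    [0,0,0,0,0,-168,66],
    [0,0,0,0,0,-168,66]
  ]
}}

```text
t: 47.03
eef_pos: [0.5641, -0.0645, 0.2612]
eef_rot: [[0.972, -0.233, 0.01], [-0.233, -0.972, -0.003], [0.01, 0.0, -1.0]]
force: [0.5, -0.5, 1.0]
gripper_width: 0.773
```

Run:
```python
from plan import *; sent(0,0,0,168);sent(0,0,0,-168)
show(.4945,.2898,.255,-11.0128)
```

```text
cmd [  0.561   -0.0636   0.087  -13.4765]
cmd [  0.561   -0.0636   0.255  -13.4765]
turn -0.043 shift [-147.  -328.2   -0. ] rows>=9
```

Request:
{"name": "move_arm", "arguments": {
  "series": [
    [0,0,0,0,0,0,66],
    [0,0,-0.043,-15,-30,0,66],
    [0,0,-0.043,-147,-328,0,66],
    [0,0,-0.043,-147,-328,0,66],
    [0,0,-0.043,-147,-328,0,66],
    [0,0,-0.043,-147,-328,0,66],
    [0,0,-0.043,-147,-328,0,66],
    [0,0,-0.043,-147,-328,0,66],
    [0,0,-0.043,-147,-328,0,66],
    [0,0,-0.043,-147,-328,0,66],
    [0,0,-0.043,-147,-328,0,66],
    [0,0,-0.043,-147,-328,0,66],
    [0,0,-0.043,-147,-328,20,66],
    [0,0,-0.043,-147,-328,50,66],
    [0,0,-0.043,-147,-328,80,66],
    [0,0,-0.043,-147,-328,80,66],
    [0,0,-0.043,-147,-328,80,66],
    [0,0,-0.043,-147,-328,80,66]
  ]
}}

```text
t: 48.53
eef_pos: [0.4956, 0.2887, 0.1761]
eef_rot: [[0.981, -0.192, 0.001], [-0.192, -0.981, 0.0], [0.001, -0.0, -1.0]]
force: [-0.2, -0.4, 0.4]
gripper_width: 0.774
```

Run:
```python
from plan import *; sent(-.043,-147,-328,80)
from h import *
c=env.camera("wrist"); np.savez("w18",**c); crop(c,"w18.png",0,0,560,420,1)
```

```text
cmd [  0.4945   0.2896   0.175  -11.0128]
```

View pics/w18.png

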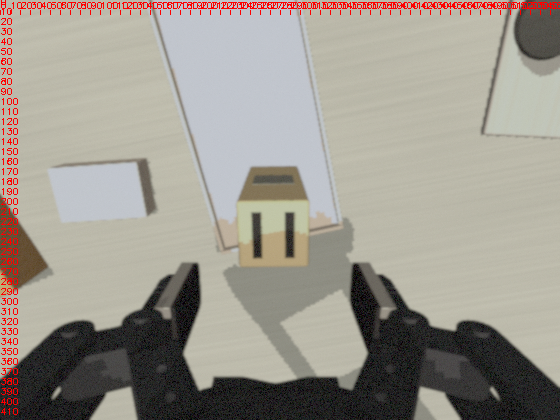

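The block at (273,232) is centred and square to the jaws. Descending to z 0.075 and gripping.

Request:
{"name": "move_arm", "arguments": {
  "series": [
    [0,0,0,0,0,20,66],
    [0,0,0,0,0,45,66],
    [0,0,0,0,0,65,66],
    [0,0,0,0,0,83,66],
    [0,0,0,0,0,95,66],
    [0,0,0,0,0,100,66],
    [0,0,0,0,0,100,66],
    [0,0,0,0,0,100,66],
    [0,0,0,0,0,100,36],
    [0,0,0,0,0,100,36],
    [0,0,0,0,0,100,36],
    [0,0,0,0,0,100,36],
    [0,0,0,0,0,100,36],
    [0,0,0,0,0,100,36],
    [0,0,0,0,0,100,36],
    [0,0,0,0,0,100,36]
  ]
}}

```text
t: 49.92
eef_pos: [0.4964, 0.2901, 0.0771]
eef_rot: [[0.982, -0.191, 0.003], [-0.191, -0.982, 0.001], [0.003, -0.002, -1.0]]
force: [0.9, 0.5, 6.6]
gripper_width: 0.511
```

Run:
```python
from plan import *; sent(0,0,0,100)
show(.5187,.0042,.255,-12)
```

```text
cmd [  0.4945   0.2896   0.075  -11.0128]
turn 0.017 shift [  78.3  275.5 -180. ] rows>=9
```

Request:
{"name": "move_arm", "arguments": {
  "series": [
    [0,0,0,0,0,-5,36],
    [0,0,0,0,0,-15,36],
    [0,0,0,0,0,-35,36],
    [0,0,0,0,0,-65,36],
    [0,0,0,0,0,-95,36],
    [0,0,0,0,0,-125,36],
    [0,0,0,0,0,-155,36],
    [0,0,0,0,0,-180,36],
    [0,0,0,10,30,-180,36],
    [0,0,0,20,68,-180,36],
    [0,0,0,32,107,-180,36],
    [0,0,0,44,146,-180,36],
    [0,0,0,56,185,-180,36],
    [0,0,0,68,222,-180,36],
    [0,0,0,76,255,-180,36],
    [0,0,0,78.3,275.5,-180,36],
    [0,0,0,78.3,275.5,-180,36],
    [0,0,0,78.3,275.5,-180,36],
    [0,0,0,78.3,275.5,-180,36],
    [0,0,0,78.3,275.5,-180,36]
  ]
}}

```text
t: 51.58
eef_pos: [0.5185, 0.0051, 0.2548]
eef_rot: [[0.982, -0.19, -0.001], [-0.19, -0.982, 0.001], [-0.001, -0.0, -1.0]]
force: [0.1, -0.1, -5.3]
gripper_width: 0.514
```

Run:
```python
from plan import *; sent(0,78.3,275.5,-180)
from h import *
c=env.camera("wrist"); np.savez("w19",**c); crop(c,"w19.png",0,0,560,420,1)
```

```text
cmd [ 5.18700e-01  4.20000e-03  2.55000e-01 -1.10128e+01]
```

View pics/w19.png

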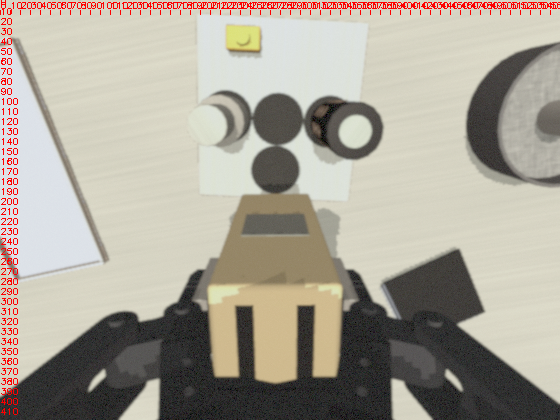

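The spindle and lamp are standing, and the block is over the near pad. Lowering, with contact expected at 0.0811.

Request:
{"name": "move_arm", "arguments": {
  "series": [
    [0,0,0,0,0,20,36],
    [0,0,0,0,0,50,36],
    [0,0,0,0,0,80,36],
    [0,0,0,0,0,110,36],
    [0,0,0,0,0,135,36],
    [0,0,0,0,0,153,36],
    [0,0,0,0,0,163,36],
    [0,0,0,0,0,168,36],
    [0,0,0,0,0,169,36],
    [0,0,0,0,0,169,36],
    [0,0,0,0,0,170,36],
    [0,0,0,0,0,171,36],
    [0,0,0,0,0,172,36],
    [0,0,0,0,0,172,36],
    [0,0,0,0,0,172,36]
  ]
}}

```text
t: 52.88
eef_pos: [0.5192, 0.004, 0.0836]
eef_rot: [[0.982, -0.191, 0.0], [-0.191, -0.982, -0.0], [0.0, -0.0, -1.0]]
force: [-0.4, -0.2, -4.4]
gripper_width: 0.51
```

Request:
{"name": "move_arm", "arguments": {
  "series": [
    [0,0,0,0,0,1,36],
    [0,0,0,0,0,2,36],
    [0,0,0,0,0,3,36],
    [0,0,0,0,0,3,36],
    [0,0,0,0,0,3,36]
  ]
}}

```text
t: 53.3
eef_pos: [0.5193, 0.0039, 0.0811]
eef_rot: [[0.982, -0.191, 0.0], [-0.191, -0.982, -0.0], [0.0, 0.0, -1.0]]
force: [-1.7, -0.8, 4.0]
gripper_width: 0.509
```

Contact at 0.0811. Releasing, rising and backing away for a final look.

Request:
{"name": "move_arm", "arguments": {
  "series": [
    [0,0,0,0,0,0,50],
    [0,0,0,0,0,0,66],
    [0,0,0,0,0,0,66],
    [0,0,0,0,0,0,66],
    [0,0,0,0,0,0,66],
    [0,0,0,0,0,-10,66],
    [0,0,0,0,0,-30,66],
    [0,0,0,0,0,-60,66],
    [0,0,0,0,0,-95,66],
    [0,0,0,0,0,-130,66],
    [0,0,0,0,0,-165,66],
    [0,0,0,-25,0,-200,66],
    [0,0,0,-50,0,-225,66],
    [0,0,0,-70,0,-245,66],
    [0,0,0,-80,0,-250,66],
    [0,0,0,-80,0,-250,66],
    [0,0,0,-80,0,-250,66],
    [0,0,0,-80,0,-250,66]
  ]
}}

```text
t: 54.8
eef_pos: [0.4404, 0.0193, 0.3285]
eef_rot: [[0.982, -0.191, -0.003], [-0.191, -0.982, 0.0], [-0.003, 0.0, -1.0]]
force: [-1.2, -0.3, 0.0]
gripper_width: 0.775
```

Run:
```python
from plan import *; sent(0,0,0,175);sent(0,-80,0,-250)
from h import *
c=env.camera("wrist"); np.savez("w20",**c); crop(c,"w20.png",0,0,560,420,1); crop(c,"w20c.png",150,20,250,190,3)
c=env.camera("scene"); np.savez("s20",**c); crop(c,"s20.png",90,130,260,140,3)
```

```text
cmd [ 5.18700e-01  4.20000e-03  8.00000e-02 -1.10128e+01]
cmd [  0.4402   0.0195   0.33   -11.0128]
```

View pics/w20.png

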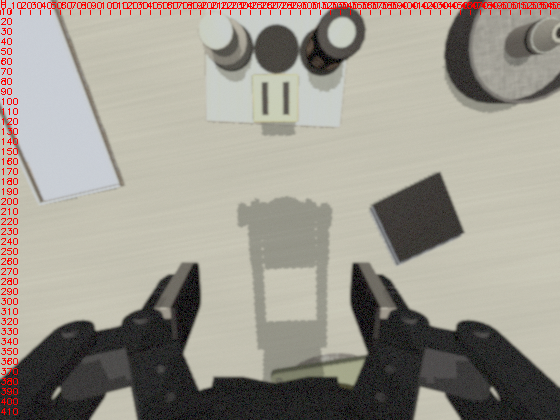

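View pics/w20c.png

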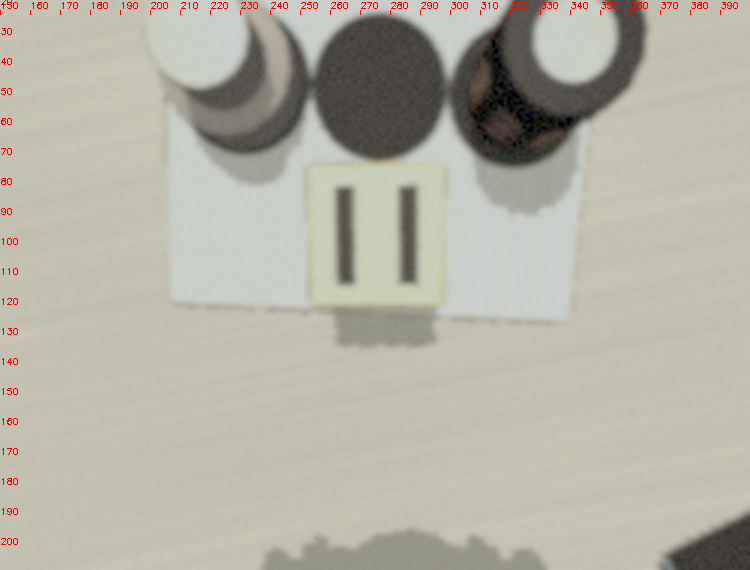

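View pics/s20.png

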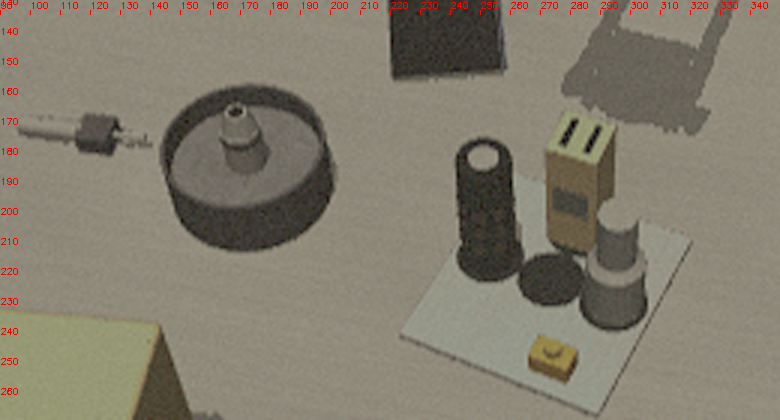

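Everything stands in place. A last numeric check of the tops against the pads, and of the bystanders against the first picture.

Run:
```python
from h import *
c=dict(np.load("w20.npz"))
f=lambda x,y,z:bp(c,(x+.5)/3-.5+150,(y+.5)/3-.5+20,z)[:2]
print("block",np.mean([f(x,y,.126) for x,y in[(308,163),(444,165),(443,304),(313,306)]],0),"padN .5192 .0048")
s=dict(np.load("s20.npz")); g=lambda x,y,z:bp(s,(x+.5)/3-.5+90,(y+.5)/3-.5+130,z)[:2]
print("lamp",g(483,157,.133),"before .5606 -.0620; spindle",g(617,214,.123),"before .5847 .0497")
a=cv2.imread("pics/scene0.png").astype(int);b=s["img"][:,:,::-1].astype(int)
for n,(u0,v0,u1,v1) in dict(fitting=(262,238,288,262),slide=(438,215,488,252),micro=(90,160,142,186)).items():
    A=cv2.GaussianBlur(a[v0:v1,u0:u1].astype(np.float32),(0,0),1);B=cv2.GaussianBlur(b[v0:v1,u0:u1].astype(np.float32),(0,0),1)
    sh,_=cv2.phaseCorrelate(A.mean(2),B.mean(2)); print(n,np.abs(A-B).mean().round(1),np.abs(A-B).max().round(1),np.round(sh,2))
q=env.sense();print(q["t"],q["force"],q["joint_vel"].round(2))
env.close_job()
```

```text
block [0.51625295 0.00396592] padN .5192 .0048
lamp [ 0.5575029  -0.06211986] before .5606 -.0620; spindle [0.58389793 0.04799776] before .5847 .0497
fitting 0.9 3.8 [0.51 0.08]
slide 0.9 4.7 [-0.21  0.07]
micro 0.9 3.6 [-0.02  0.47]
54.9 [ 0.13158983  0.32329008 -0.11511533] [-0.02  0.05 -0.38  0.02  0.27 -0.05]
the job is handed in; nothing more can be done
```

I carried out the whole job in the order asked and handed it in at t ≈ 55 s, inside the 141 s limit. No verdict was reported.

**What I did**
- I moved the block, lamp and spindle to the tray, lowering each until the force showed it was resting.
- I lowered the objective into the canister in 3 mm steps. At about 36 mm of padding height the force went from -1.3 to +4.5 N, and only then did I open the fingers.
- I put the spindle back on the left pad, the lamp on the right pad and the block on the near pad. Each one touched down within 0.1 mm of the predicted height before release.

**Last checks**
- **Objective:** it stands upright, about 1–2 mm from the canister's centre.
- **Tall things:** all three stand upright on their own pads. The wrist view puts the block about 3 mm from its pad centre. In the scene view the lamp reads about 3 mm nearer the robot than before, and the spindle about 2 mm from where it started. These are single hand-picked pixel readings, with about 2 mm of calibration error.
- **Bystanders:** the fitting, slide box and micrometer match the first picture to within image noise. The largest apparent shift was 0.5 px, with no real change in the images.
- **Robot:** it was clear of everything at hand-in, with about 0 N on the tool.

**Two slips**
- One row of the very first move put the turn on the wrong axis, tilting the tool by no more than about 7° in free air. The later rows corrected it.
- I estimated the padding level from two camera views beforehand. The scene view gave 35 mm, which contact confirmed. The top view gave 53 mm, outside the possible range, so I ignored it.

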